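Stow the spool clips and insulators, then ring the hall

TASK

Clear the booth bench before the show: pull the cabinet drawer well open, take every spool clip off its hook and stow it in the drawer together with every porcelain insulator knob, and push the drawer fully home. Then ring the hall by twisting the bell key clockwise to its stop and letting it spring back. Leave the long flat gauge hanging on its hook and the tin of carbon rods standing where it is.

Things in the scene. Friction and masses are not known exactly. Their poses are not given: they have to be found in the camera images.
- clip0: nickelled spool clip, may be absent: block 28 (x) by 32 (y) by 34 (z) mm with a wire loop standing 41 mm above it, 75 mm tall, 160 g. Origin: centre of the block's underside, z up to the loop. Hangs by the loop on a rail hook, its y along the rail. Grip the block across y from above, a finger either side of the hook. To unhook raise it 14 to 22 mm, then draw it 60 mm or more along the rail's -x
- clip1: nickelled spool clip, may be absent: block 28 (x) by 32 (y) by 34 (z) mm with a wire loop standing 41 mm above it, 75 mm tall, 160 g. Origin: centre of the block's underside, z up to the loop. Hangs by the loop on a rail hook, its y along the rail. Grip the block across y from above, a finger either side of the hook. To unhook raise it 14 to 22 mm, then draw it 60 mm or more along the rail's -x
- clip2: nickelled spool clip, may be absent: block 28 (x) by 32 (y) by 34 (z) mm with a wire loop standing 41 mm above it, 75 mm tall, 160 g. Origin: centre of the block's underside, z up to the loop. Hangs by the loop on a rail hook, its y along the rail. Grip the block across y from above, a finger either side of the hook. To unhook raise it 14 to 22 mm, then draw it 60 mm or more along the rail's -x
- insulator0: spare cream porcelain insulator knob standing on the bench in front of the rail: square foot 54 x 54 x 16 mm, round head 46 mm across from 25 to 50 mm above the underside, 55 mm tall, 180 g. Origin: centre of the underside, z up, x and y square to the foot. May be absent
- insulator1: spare cream porcelain insulator knob standing on the bench in front of the rail: square foot 54 x 54 x 16 mm, round head 46 mm across from 25 to 50 mm above the underside, 55 mm tall, 180 g. Origin: centre of the underside, z up, x and y square to the foot. May be absent
- gauge: long flat brass film gauge, 26 mm wide, 7 mm thick, 113 mm long with a wire loop like the clips'; hangs on one of the rail's hooks among the clips and stays there. Origin 75 mm below the top of its loop, z up
- rail: fixed wooden hook rail on the bench, 310 mm long (y). Origin on the bench; hooks on the -x side. Plank from x = -77 to -93 mm, top at 125 mm. Two feet, 30 mm wide at y = +-135 mm, reach from x = -100 to +10 mm, so the bench below the hook tips is free
- hooks (a point): on the rail's middle at x = -137 mm, z = 115 mm: where things hang. Four hooks of 8 mm wire at y = -127.5, -42.5, 42.5, 127.5 mm from it stick out level along the rail's -x at this height and end 28 mm in front of this point in a tip turned up 10 mm. The clips hang here, underside 51 mm above the bench, block top 30 mm below the hook wire's centre
- cabinet: fixed oak cabinet 220 (x) x 250 (y) x 108 (z) mm with one drawer. Origin: centre of the underside; own -x is the front, towards which the drawer slides; the front face of the carcase is 110 mm in front of the origin. The cabinet and the rail may stand either way round, left or right
- drawer (a joint): how far the drawer is pulled out, m: 0 fully home, 0.145 at the stop; it slides stiffly (about 1.5 N) and stays where it is left; no latch. At the start it is home or a little ajar
- drawer_floor (a point): point on the drawer's inner floor (12 mm above the bench), moving with it, axes as the cabinet's, x to the back. The inside runs x = -110 to +82 mm, y = -109 to +109 mm. Side walls 55 mm high, front panel (outer face at x = -122 mm) 81 mm; free height under the cabinet top 84 mm. With the drawer right out x = -110 to +35 mm is uncovered
- drawer_handle (a point): middle of the drawer's brass bar handle, moving with it: round bar 10 mm thick, 110 mm long along the cabinet's y, 40 mm in front of the drawer front (35 mm free gap behind the bar), 78 mm above the bench and 30 mm below the cabinet top, so it can be taken from above
- bell_key (a joint): turn of the bell key, rad: 0 at rest, 1.2 at the stop; it grows clockwise seen from above. A spring brings it back (torque 0.03 N m at rest to 0.09 N m at the stop)
- bell_grip (a point): grip point on the axis of the bell key, 52 mm above the bench: dark steel wing 60 mm long (own x, turns with the key), 14 mm thick (own y), from 35 to 65 mm above the bench, on a fixed brass dome 76 mm across and 30 mm high
- carbon_tin: tin sleeve 52 mm across, 90 mm tall, with two copper carbon rods sticking out to 145 mm, standing loose between cabinet and rail; to be left alone. Origin: centre of the underside, z up

How it is judged:
On the way, in this order (a step that is already met when the one before it is completed fails the run):
1. the drawer has been pulled open (by 9 cm or more) (value of joint drawer above 0.09 m), for 0.2 s.
2. all clips and insulators lie in the drawer and it is shut (x of clip0 in the frame of drawer_floor between -0.115 and 0.09 m and y of clip0 in the frame of drawer_floor between -0.115 and 0.115 m and z of clip0 in the frame of drawer_floor between -0.006 and 0.078 m and x of clip1 in the frame of drawer_floor between -0.115 and 0.09 m and y of clip1 in the frame of drawer_floor between -0.115 and 0.115 m and z of clip1 in the frame of drawer_floor between -0.006 and 0.078 m and x of clip2 in the frame of drawer_floor between -0.115 and 0.09 m and y of clip2 in the frame of drawer_floor between -0.115 and 0.115 m and z of clip2 in the frame of drawer_floor between -0.006 and 0.078 m and x of insulator0 in the frame of drawer_floor between -0.115 and 0.09 m and y of insulator0 in the frame of drawer_floor between -0.115 and 0.115 m and z of insulator0 in the frame of drawer_floor between -0.006 and 0.078 m and x of insulator1 in the frame of drawer_floor between -0.115 and 0.09 m and y of insulator1 in the frame of drawer_floor between -0.115 and 0.115 m and z of insulator1 in the frame of drawer_floor between -0.006 and 0.078 m and value of joint drawer below 0.008 m), for 0.2 s.
3. the bell key has been twisted to its stop (value of joint bell_key above 1.1 rad), for 0.1 s.
At the end, for the whole second after the job is handed in: Every clip and insulator that is present lies inside the drawer, the drawer is home (within 8 mm), the bell key has sprung back (below 0.1 rad), the gauge still hangs on its hook, the carbon tin stands upright within 60 mm of its place (all of step 2 and value of joint bell_key below 0.1 rad and height (world z) of gauge above 0.035 m and angle between gauge's own z axis and vertical below 0.5 rad and angle between carbon_tin's own z axis and vertical below 0.3 rad and distance of carbon_tin from where it was at the start of the episode below 0.06 m); the robot touches nothing.
Of clip0, clip1, clip2, insulator0, insulator1 only 3 to 5 are there at a start; the rules pass over those that are not, and their reading is None.
At some moment in a run one of insulator0, insulator1 may be knocked a few centimetres aside while the robot is not near it.
Once in a run the grip may slacken for a moment while it holds something.
It also fails if it takes over 210 s, if anything falls off the work surface, if the arm or the gripper's body presses on something with over 40 N, if the wrist force passes 120 N, or if a joint passes its speed limit or range.

ROBOT

A 6-joint arm with a two-finger parallel gripper is mounted at the origin on the work surface. World frame = base frame: x ahead of the robot, y to its left, z up, the work surface at z = 0. Lengths are in m, angles in rad, forces in N, time in s.
With the tool pointing down it reaches from about 0.35 to 0.85 m from the base axis. Payload 8.1 kg.
Tool frame: the origin (TCP) lies between the finger pads; the fingertips stand 25 mm ahead of it and the grasp point (between the pads) lies 6 mm ahead of it; z points along the fingers, y is the line along which they close (so a half turn about z gives the same grasp; the last joint's range is limited). The gripper opens to 93 mm and grips with 3 to 60 N. Pads are 15 mm wide; open, the fingers measure 128 mm over their backs; the gripper's body (75 mm by 188 mm) begins 65 mm behind the grasp point.
Start: joints at [-1.24, 0.13, 1.488, -0, 1.523, -0.085], TCP at [0.242, -0.549, 0.244] pointing down, gripper open.
Joint ranges: [-2.96, 2.96], [-0.89, 2.26], [0.02, 2.5], [-1.34, 4.48], [0, 2.73], [-2.66, 2.66]. Speed limits (rad/s): [2.39, 2.39, 2.79, 3.14, 3.14, 3.14].

INTERFACE

Orientations are given as a rotation vector (axis times angle).
In Python, from plant import robot gives the robot as it stands.
- The arm moves only by the tool arm_command, never from a script. Its argument "increments" is text: rows parted by semicolons, each of 5 numbers parted by spaces: the closure, from 0 (fully open) to 1 (shut), then the shift along the tool's x, y, z in mm, then the turn about the tool's z in rad. A call has 1 to 5 rows; each row is the pose to reach, as a shift and turn from the pose commanded when the call began, along the tool's axes at that moment; what a row does not reach only later rows make up. A row lasts 1/10 s, in which the tool goes at most 50 mm and 8.59 degrees, less where a joint would pass 70% of its speed; a pose out of reach is approached as far as the arm can. A call with a gripper value outside its range is refused whole. The fingers move at their own pace and stop on an object; "grip_force" is the grip in N (left out, the last holds). Time passes only in rows, so rows that repeat a pose let the fingers close. It gives the time, the measured TCP pose, the force, the opening and the grip force at its end, in the units of the state.
- robot.read_state(): the state, without advancing time (a new reading comes with each control period).
- robot.read_camera(name): name is "side" or "top" or "wrist"; returns the picture (480x640x3 uint8, blue, green, red); there is no depth.
- robot.camera_model(name): a dict with "fx", "fy", "cx", "cy" (pixels), "eye" and "rotation" of the camera in the world. Camera axes: x right, y down, z forward; pixel columns grow to the right and rows downward; lengths in m; the calibration is good to about 2 mm. A picture is of the moment at which its call begins: read the wrist's pose just before it. camera_model takes no time and is no camera call; for the wrist camera it gives the pose at the moment of the call.
- robot.close_job(): hands the job in; it is judged then, once.
The state is a dict: "t": time; "q": joint angles; "dq": joint speeds; "joint_torque": joint torques, N m; "tool_pos": TCP position; "orientation": TCP orientation; "force": force on the tool from outside, world axes, zero at the start; "wrist_torque": the same for the moment, N m; "opening": finger opening in m; "gripper_force": force on a finger pad.
Only numpy, scipy, OpenCV 4.12 (cv2) and the standard library are available. Lean on these libraries where they do the work, as an engineer would, in place of code of your own. Each camera call takes 0.05 s, during which the arm holds its last target. There are 200 camera calls.

## Working session

There is one attempt and no reset: what is moved stays moved. The work goes in short steps, Python scripts to look and compute and a tool call to move; the robot and the scene stay as the last step left them, time stands still between calls to the robot, and variables do not carry over. Pictures are saved under pics/ and viewed, at most 14 in all, crops included, and the job is handed in when it is done.

Besides the shell and the picture viewer there is one more tool, called after ">>>" as a command line: name --argument value ..., lists and objects as JSON in quotes. arm_command: Moves the arm, as the interface text tells. Its arguments: {"type":"object","properties":{"increments":{"type":"string"},"grip_force":{"type":"number"}},"required":["increments"]}

```bash
ls; mkdir -p pics; python3 - <<'E'
from plant import robot
import cv2
s=robot.read_state(); print(s)
for n in("top","side"):
    cv2.imwrite(f"pics/{n}0.png",robot.read_camera(n)); m=robot.camera_model(n); print(n,m)
E
```

```text
pics
{'t': 0.0, 'q': array([-1.24040461e+00,  1.31143258e-01,  1.48923706e+00,  1.60056837e-05,
        1.52299066e+00, -8.54213953e-02]), 'dq': array([-0.00034752,  0.0005337 , -0.00015332, -0.00125366,  0.00157864,
        0.00151381]), 'joint_torque': array([-5.46946903e-04, -5.59851873e+01, -4.91753948e+01,  7.65975472e-02,
        3.53364414e-02, -1.20861901e-04]), 'tool_pos': array([ 0.24221047, -0.54838938,  0.24262128]), 'orientation': array([-3.07221032e+00, -6.48096472e-01,  3.16193367e-04]), 'force': array([0.34239413, 0.42676942, 0.1053555 ]), 'wrist_torque': array([-0.0623083 ,  0.00448911,  0.0097145 ]), 'gripper_force': 0.0, 'opening': 0.09289203328813059}
top {'fx': 540.3636116655749, 'fy': 540.3636116655749, 'cx': 310.460326556077, 'cy': 246.00924019138174, 'eye': array([0.36552743, 0.01976755, 1.18813301]), 'rotation': array([-2.01016976,  2.21025219, -0.25313272])}
side {'fx': 442.34077240361694, 'fy': 442.34077240361694, 'cx': 321.48912447017943, 'cy': 241.90214555851458, 'eye': array([0.27509026, 0.59807699, 0.5914257 ]), 'rotation': array([-0.64740305,  2.51096533, -1.29083818])}
```

View pics/top0.png

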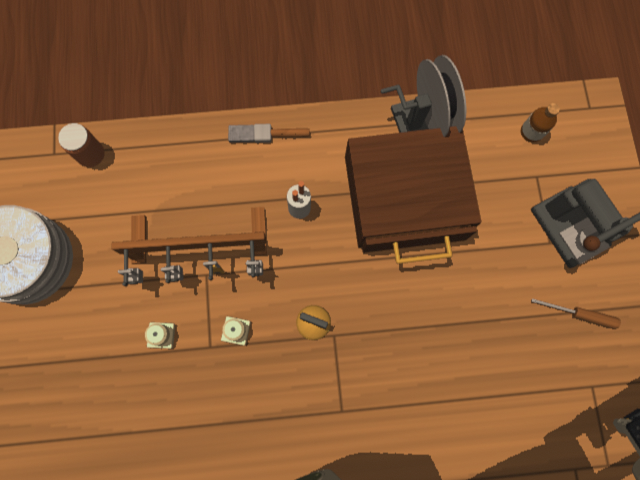

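View pics/side0.png

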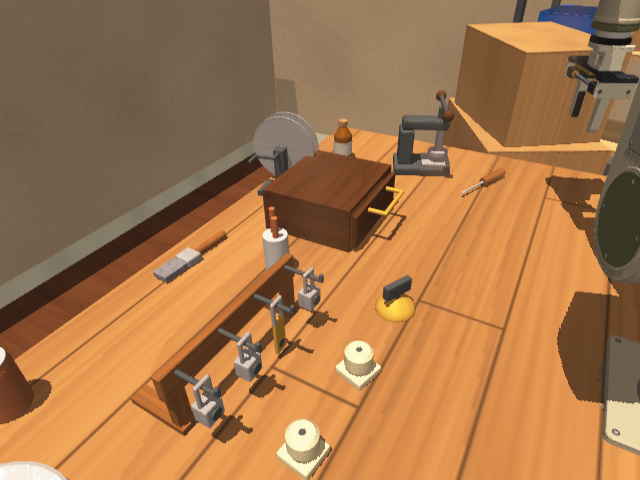

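The top view shows the rail on the left: clips hang at about (130,272), (173,270) and (255,267), the gauge at (211,267). The insulators are at (159,335) and (235,331), the bell at (314,322), the handle at (424,252) and the tin at (299,200). The side view confirms three clips, the gauge on the third hook and two insulators.

```bash
cat > h.py <<'E'
from plant import robot
import cv2, numpy as np
from scipy.spatial.transform import Rotation as R
def cast(n,px,z,m=None):
    m=m or robot.camera_model(n); Rm=R.from_rotvec(m["rotation"]).as_matrix()
    px=np.atleast_2d(np.asarray(px,float))
    d=np.c_[(px[:,0]-m["cx"])/m["fx"],(px[:,1]-m["cy"])/m["fy"],np.ones(len(px))]@Rm.T
    return m["eye"]+d*((z-m["eye"][2])/d[:,2])[:,None]
def proj(n,P,m=None):
    m=m or robot.camera_model(n); Rm=R.from_rotvec(m["rotation"]).as_matrix()
    c=(np.atleast_2d(P)-m["eye"])@Rm
    return np.c_[m["fx"]*c[:,0]/c[:,2]+m["cx"],m["fy"]*c[:,1]/c[:,2]+m["cy"]]
def blobs(mask,amin=40):
    cs,_=cv2.findContours(mask.astype(np.uint8),cv2.RETR_EXTERNAL,cv2.CHAIN_APPROX_NONE)
    return sorted([c for c in cs if cv2.contourArea(c)>amin],key=cv2.contourArea,reverse=True)
def move(dp,yaw=0):
    """world shift -> tool-axes shift in mm for the current pose"""
    s=robot.read_state(); return R.from_rotvec(s["orientation"]).inv().apply(dp)*1000
E
python3 - <<'E'
from h import *
im=cv2.imread("pics/top0.png"); hsv=cv2.cvtColor(im,cv2.COLOR_BGR2HSV)
H,S,V=[hsv[...,i].astype(int) for i in range(3)]
for p in [(159,335),(148,345),(305,330),(397,252),(424,258),(320,318),(130,272),(255,267),(180,243),(420,180),(200,350),(299,192)]: print(p,hsv[p[1],p[0]])
cream=(S<90)&(V>160)&(H<45)
for c in blobs(cream,60):
    r=cv2.minAreaRect(c); print("cream",r, cast("top",[r[0]],0.03)[0])
gold=(S>190)&(V>140)&(H>16)&(H<28)
for c in blobs(gold,30):
    r=cv2.minAreaRect(c); print("gold",r,cv2.contourArea(c), cast("top",[r[0]],0.078)[0])
crop=im[225:300,100:280]; a=cv2.resize(crop,None,fx=4,fy=4,interpolation=cv2.INTER_CUBIC)
b=cv2.resize(im[120:275,340:490],None,fx=2,fy=2,interpolation=cv2.INTER_CUBIC)
c=cv2.resize(im[295:350,290:340],None,fx=4,fy=4,interpolation=cv2.INTER_CUBIC)
o=np.zeros((600,720+80,3),np.uint8); o[:300,:720]=a; o[300:300+300,:300]=b[:300]; o[300:520,310:510]=c
cv2.imwrite("pics/crop1.png",o)
E
```

```text
(159, 335) [ 35  56 219]
(148, 345) [ 36  57 221]
(305, 330) [ 18 179 187]
(397, 252) [ 18 181 210]
(424, 258) [ 18 181 202]
(320, 318) [ 17 176 165]
(130, 272) [ 14  47 113]
(255, 267) [14 43 89]
(180, 243) [ 13 174 148]
(420, 180) [ 11 167  96]
(200, 350) [ 13 157 141]
(299, 192) [ 12 100  92]
cream ((25.0, 250.5), (91.0, 50.0), 90.0) [0.67260461 0.60808391 0.03      ]
cream ((72.5, 136.0), (26.0, 27.0), 90.0) [0.93287844 0.50527622 0.03      ]
cream ((235.0352783203125, 330.3411865234375), (24.079282760620117, 24.947004318237305), 12.52880573272705) [0.45670934 0.16308812 0.03      ]
cream ((159.5, 335.0), (24.0, 27.0), 90.0) [0.46211686 0.32253063 0.03      ]
cream ((296.9879455566406, 197.10516357421875), (22.90159034729004, 18.4974365234375), 40.23635482788086) [0.73886199 0.00573401 0.03      ]
cream ((574.2058715820312, 241.67645263671875), (29.15475845336914, 14.062882423400879), 59.036251068115234) [ 0.57928372 -0.59463023  0.03      ]
cream ((261.5, 131.0), (14.0, 15.0), 90.0) [0.90531089 0.07284353 0.03      ]
```

View pics/crop1.png

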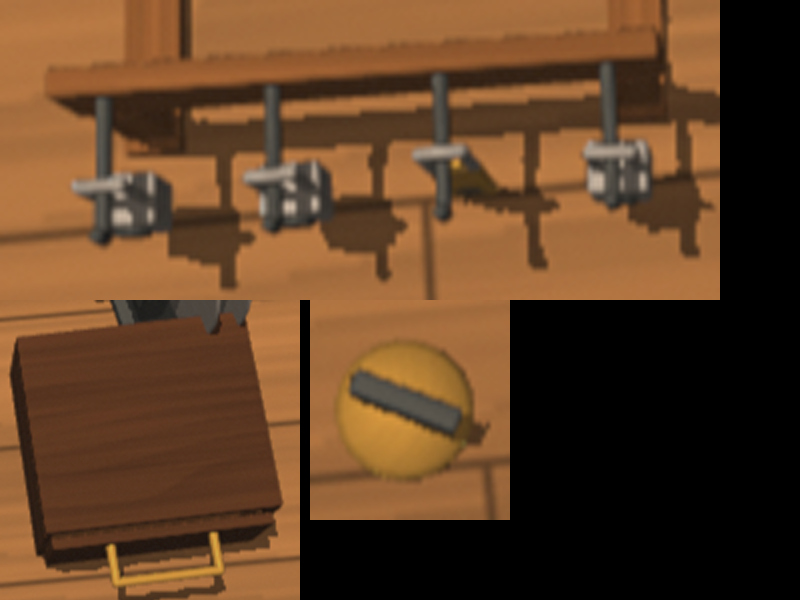

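The crop shows the hook tips (full-image pixels) at (125.3,284.5), (168,281.5), (210.8,278.5) and (253,275.8). The gauge hangs on the third hook. The drawer is slightly ajar, and the bell wing runs from about (300,316) to (326,328).

```bash
python3 - <<'E'
from h import *
im=cv2.imread("pics/top0.png"); hsv=cv2.cvtColor(im,cv2.COLOR_BGR2HSV)
H,S,V=[hsv[...,i].astype(int) for i in range(3)]
np.set_printoptions(precision=4,suppress=True)
tips=cast("top",[(125.3,284),(168,281),(210.8,278),(253,275.3)],0.122)
print("tips",tips,np.linalg.norm(np.diff(tips,axis=0),axis=1))
d=tips[0]-tips[3]; yr=d/np.linalg.norm(d); print("rail y ang",np.arctan2(yr[1],yr[0]))
gold=(S>172)&(V>150)&(H>=16)&(H<24)
for c in blobs(gold,20):
    r=cv2.minAreaRect(c); 
    if 290<r[0][0]<470: print("gold",r,cv2.contourArea(c))
ys,xs=np.nonzero(gold[225:275,385:460]); print(len(xs))
pts=np.c_[xs+385,ys+225]
P=cast("top",pts,0.078); 
# crop corners of bar (front bend corners)
hb=cast("top",[(340+118/2,120+(582-300)/2),(340+220/2,120+(572-300)/2)],0.078); print("bar ends",hb,np.linalg.norm(hb[0]-hb[1]))
cab=cast("top",[(340+16/2,120+40/2),(340+248/2,120+10/2),(340+281/2,120+205/2),(340+48/2,120+240/2)],0.108)
print("cab",cab,np.linalg.norm(np.diff(cab,axis=0),axis=1),cab.mean(0))
# bell
w=cast("top",[(290+(352-310)/4,295+(382-300)/4),(290+(460-310)/4,295+(424-300)/4)],0.065)
print("wing",w,w.mean(0),np.linalg.norm(w[0]-w[1]))
# insulator holes
side=cv2.imread("pics/side0.png"); 
for n,I,rois in(("top",im,[(145,320,176,350),(220,315,252,347)]),("side",side,[(275,415,330,475),(335,338,382,388)])):
    hs=cv2.cvtColor(I,cv2.COLOR_BGR2HSV)
    for x0,y0,x1,y1 in rois:
        q=hs[y0:y1,x0:x1].astype(int); m=((q[...,1]<100)&(q[...,2]>110)).astype(np.uint8)
        c=blobs(m)[0]; f=np.zeros_like(m); cv2.drawContours(f,[c],-1,1,-1); f=cv2.erode(f,np.ones((5,5)))
        dark=(q[...,2]<q[...,2][m>0].max()*.62)&(f>0)
        yy,xx=np.nonzero(dark); px=(xx.mean()+x0,yy.mean()+y0); print(n,len(xx),px,cast(n,[px],0.055)[0], cv2.minAreaRect(c))
E
```

```text
tips [[0.5611 0.3625 0.122 ]
 [0.5592 0.278  0.122 ]
 [0.5572 0.193  0.122 ]
 [0.5547 0.109  0.122 ]] [0.0845 0.085  0.0841]
rail y ang 1.545515664728344
gold ((310.79205322265625, 321.6440124511719), (29.337215423583984, 31.573284149169922), 10.30484676361084) 463.0
gold ((422.36773681640625, 249.4986114501953), (20.31415367126465, 56.37832260131836), 82.47618103027344) 268.0
347
bar ends [[ 0.564  -0.1939  0.078 ]
 [ 0.5645 -0.3021  0.078 ]] 0.10822878963087547
cab [[ 0.8312 -0.1138  0.108 ]
 [ 0.8426 -0.3676  0.108 ]
 [ 0.6234 -0.3673  0.108 ]
 [ 0.609  -0.1222  0.108 ]] [0.254  0.2192 0.2456] [ 0.7266 -0.2427  0.108 ]
wing [[ 0.4715  0.022   0.065 ]
 [ 0.4447 -0.0315  0.065 ]] [ 0.4581 -0.0047  0.065 ] 0.059776499755652635
top 109 (np.float64(164.72477064220183), np.float64(336.4036697247706)) [0.4561 0.3054 0.055 ] ((13.767955780029297, 14.908839225769043), (27.698505401611328, 25.17568016052246), 3.012787342071533)
top 68 (np.float64(239.83823529411765), np.float64(332.8382352941176)) [0.4487 0.1504 0.055 ] ((14.965517044067383, 15.413792610168457), (24.824262619018555, 25.33928871154785), 11.888657569885254)
side 220 (np.float64(313.2), np.float64(448.72727272727275)) [0.4399 0.3415 0.055 ] ((27.625545501708984, 31.066593170166016), (47.61474609375, 49.624000549316406), 37.405357360839844)
side 116 (np.float64(365.2241379310345), np.float64(366.0086206896552)) [0.4366 0.1922 0.055 ] ((22.75, 25.749998092651367), (41.719295501708984, 41.01219177246094), 45.0)
```

```bash
cat >> h.py <<'E'
def plan(wps,step=42,rot=0.14,start=None):
    """wps: (x,y,z,theta_y,closure) of TCP, tool down. Prints call strings in tool axes at each call's start."""
    s=robot.read_state(); M=R.from_rotvec(s["orientation"]).as_matrix()
    p,th=(s["tool_pos"].copy(),np.arctan2(M[1,1],M[0,1])) if start is None else start
    rows=[]
    for x,y,z,t,c in wps:
        q=np.array([x,y,z]); dt=t-th
        n=max(1,int(np.ceil(max(np.linalg.norm(q-p)*1000/step,abs(dt)/rot))))
        rows+=[(p+(q-p)*i/n,th+dt*i/n,c) for i in range(1,n+1)]; p,th=q,t
    p,th=(s["tool_pos"].copy(),np.arctan2(M[1,1],M[0,1])) if start is None else start
    for k in range(0,len(rows),5):
        out=[];yv=np.array([np.cos(th),np.sin(th),0]);xv=np.array([-yv[1],yv[0],0])
        for q,t,c in rows[k:k+5]:
            d=(q-p)*1000; v=[round(d@xv),round(d@yv),round(-d[2])]; a=round(th-t,2)
            out.append(f"{c} {v[0]} {v[1]} {v[2]} {a}")
        p=p+(xv*v[0]+yv*v[1]-np.array([0,0,1])*v[2])/1000; th=th-a
        print("; ".join(out))
E
python3 - <<'E'
from h import *
np.set_printoptions(precision=4,suppress=True)
s=robot.read_state(); M=R.from_rotvec(s["orientation"]).as_matrix(); print(M)
for n,pp in(("top",[(157,334),(235,330)]),("side",[(302,432),(359,350)])): print(n,cast(n,pp,.055))
hk=np.array([[.589,.3618],[.587,.277],[.585,.192],[.583,.108]])
im=cv2.imread("pics/top0.png");si=cv2.imread("pics/side0.png")
for z in(.085,.051,.115):
    P=np.c_[hk,np.full(4,z)]; print(z,proj("top",P).round(1).tolist(),proj("side",P).round(1).tolist())
    for n,I in(("top",im),("side",si)):
        for u,v in proj(n,P).round().astype(int): I[v,u]=(0,0,255) if z<.06 else (0,255,0) if z<.1 else (255,0,255)
a=cv2.resize(im[225:300,100:280],None,fx=4,fy=4,interpolation=cv2.INTER_NEAREST)
b=cv2.resize(si[255:430,170:340],None,fx=1.7,fy=1.7,interpolation=cv2.INTER_NEAREST)
o=np.zeros((600,720,3),np.uint8);o[:300]=a;o[300:300+b.shape[0],:b.shape[1]]=b;cv2.imwrite("pics/crop2.png",o)
print("handle plan");plan([(.564,-.248,.25,.03,.65),(.564,-.248,.090,.03,.65)])
E
```

```text
[[ 0.9148  0.4039 -0.0005]
 [ 0.4039 -0.9148  0.0016]
 [ 0.0001 -0.0017 -1.    ]]
top [[0.4626 0.3211 0.055 ]
 [0.4554 0.16   0.055 ]]
side [[0.4642 0.3289 0.055 ]
 [0.458  0.1688 0.055 ]]
0.085 [[131.2, 273.3], [172.5, 270.5], [213.6, 267.6], [254.2, 264.8]] [[208.0, 397.2], [248.0, 353.8], [281.3, 317.6], [309.2, 287.3]]
0.051 [[136.3, 276.1], [176.3, 273.3], [216.3, 270.5], [255.7, 267.8]] [[212.0, 412.4], [250.4, 368.9], [282.7, 332.4], [309.8, 301.8]]
0.115 [[126.5, 270.8], [168.9, 267.9], [211.1, 264.9], [252.8, 262.1]] [[204.2, 383.0], [245.6, 339.7], [280.0, 303.8], [308.6, 273.9]]
handle plan
0.65 38 -13 -1 -0.11; 0.65 76 -26 -1 -0.22; 0.65 113 -40 -2 -0.32; 0.65 151 -53 -3 -0.43; 0.65 189 -66 -3 -0.54
0.65 39 8 -1 -0.11; 0.65 78 16 -2 -0.21; 0.65 117 25 -2 -0.32; 0.65 157 33 -3 -0.43; 0.65 196 41 -4 -0.54
0.65 29 27 0 -0.1; 0.65 29 27 40 -0.1; 0.65 29 27 80 -0.1; 0.65 29 27 120 -0.1; 0.65 29 27 160 -0.1
```

View pics/crop2.png

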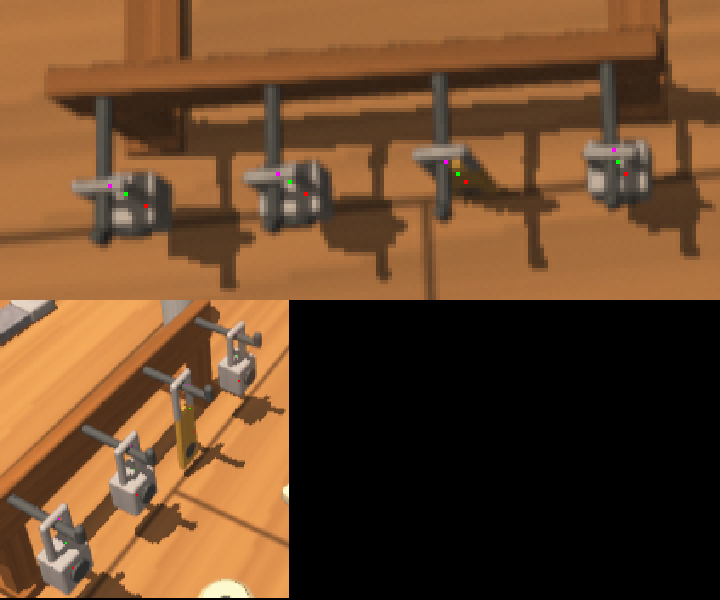

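The projected hook points land on the clips to within a few mm. First the drawer.

>>> arm_command --increments "0.65 38 -13 -1 -0.11; 0.65 76 -26 -1 -0.22; 0.65 113 -40 -2 -0.32; 0.65 151 -53 -3 -0.43; 0.65 189 -66 -3 -0.54" --grip_force 30

```text
t: 0.6
tool_pos: [0.3894, -0.4108, 0.2463]
orientation: [-2.786, -1.451, 0.0]
force: [-0.1, -0.2, 1.0]
opening: 0.0576
gripper_force: 0.0
```

>>> arm_command --increments "0.65 39 8 -1 -0.11; 0.65 78 16 -2 -0.21; 0.65 117 25 -2 -0.32; 0.65 157 33 -3 -0.43; 0.65 196 41 -4 -0.54"

```text
t: 1.1
tool_pos: [0.536, -0.2742, 0.2501]
orientation: [-2.298, -2.141, 0.0]
force: [0.0, -0.3, 0.8]
opening: 0.0325
gripper_force: 0.0
```

>>> arm_command --increments "0.65 29 27 0 -0.1; 0.65 29 27 25 -0.1; 0.65 29 27 50 -0.1; 0.65 29 27 50 -0.1; 0.65 29 27 50 -0.1"

```text
t: 1.6
tool_pos: [0.5637, -0.2486, 0.2001]
orientation: [-2.192, -2.247, 0.001]
force: [-0.1, -0.5, 0.8]
opening: 0.0326
gripper_force: 0.0
```

```bash
python3 - <<'E'
from h import *
s=robot.read_state();print(s["tool_pos"],s["orientation"],s["q"],s["opening"])
cv2.imwrite("pics/w1.png",robot.read_camera("wrist")); m=robot.camera_model("wrist"); print(m["eye"],m["fx"])
print(proj("wrist",[[.564,-.248,.078],[.564,-.193,.078],[.564,-.303,.078]],m))
plan([(.564,-.248,.084,.03,.65)])
E
```

```text
[ 0.56369267 -0.24861029  0.20014627] [-2.19234701e+00 -2.24741920e+00  9.03265363e-04] [-4.98565921e-01  1.98041697e-01  1.49271257e+00 -2.22656606e-05
  1.45288310e+00 -5.23370606e-01] 0.032557393705414904
[ 0.56221663 -0.17571459  0.34245239] 379.6625551353739
[[326.79329818 228.63033552]
 [328.71627801 151.00829798]
 [325.06652606 298.33235103]]
0.65 0 0 39 -0.0; 0.65 1 0 78 -0.0; 0.65 1 0 118 -0.01
```

View pics/w1.png

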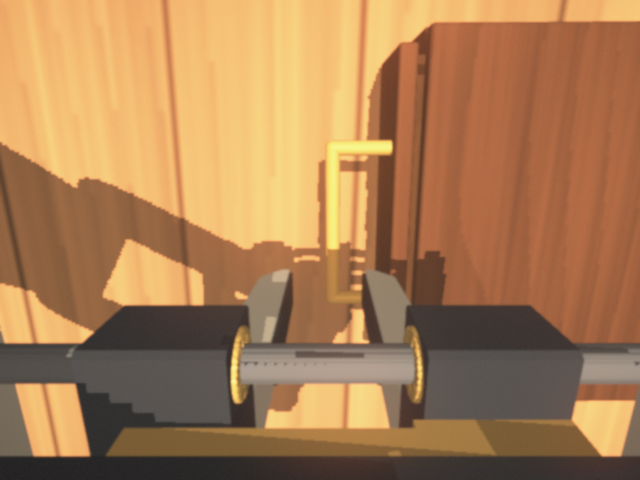

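The wrist view shows the bar from (334,145) to (333,298), about 4 mm further in x than predicted, so I take the handle at x≈.567 with cabinet yaw ≈.02. Next I lower, grip and pull.

>>> arm_command --increments "0.65 0 3 40 0; 0.65 1 3 80 0; 0.65 1 3 116 0; 0.65 1 3 116 0; 0.9 1 3 116 0"

```text
t: 2.15
tool_pos: [0.5676, -0.2483, 0.0862]
orientation: [2.194, 2.248, 0.0]
force: [0.1, -0.3, 0.3]
opening: 0.0281
gripper_force: 0.0
```

>>> arm_command --increments "1 0 0 0 0; 1 0 0 0 0; 1 0 0 0 0; 1 0 0 0 0; 1 0 0 0 0"

```text
t: 2.65
tool_pos: [0.5688, -0.2488, 0.0876]
orientation: [2.19, 2.246, 0.002]
force: [-1.5, -0.6, 7.8]
opening: 0.0091
gripper_force: 30.0
```

>>> arm_command --increments "1 0 -15 0 0; 1 0 -30 0 0; 1 0 -45 0 0; 1 0 -60 0 0; 1 0 -75 0 0"

```text
t: 3.15
tool_pos: [0.494, -0.2509, 0.0876]
orientation: [2.189, 2.245, 0.002]
force: [2.0, -2.0, 6.5]
opening: 0.0087
gripper_force: 30.0
```

>>> arm_command --increments "1 0 -15 0 0; 1 0 -30 0 0; 1 0 -45 0 0; 1 0 -55 0 0; 1 0 -60 0 0"

```text
t: 3.65
tool_pos: [0.4337, -0.2527, 0.0876]
orientation: [2.19, 2.244, 0.001]
force: [1.3, -1.6, 5.6]
opening: 0.0089
gripper_force: 30.0
```

>>> arm_command --increments "1 0 -2 0 0; 1 0 -4 0 0; 1 0 -4 0 0; 1 0 -4 0 0"

```text
t: 4.05
tool_pos: [0.43, -0.2528, 0.0875]
orientation: [2.19, 2.245, 0.001]
force: [-1.7, -2.1, 8.2]
opening: 0.0092
gripper_force: 30.0
```

```bash
python3 - <<'E'
from h import *
plan([(.430,-.2528,.0875,.0246,.6),(.430,-.2528,.0875,.0246,.6),(.430,-.2528,.0875,.0246,.6),(.430,-.2528,.12,.0246,.6),(.40,-.25,.26,.0246,.3),(.40,-.1,.26,.8,.3),(.43,.24,.27,1.55,.3)])
E
```

```text
0.6 0 0 0 0.0; 0.6 0 0 0 0.0; 0.6 0 0 0 0.0; 0.6 0 0 -32 0.0; 0.3 1 -7 -67 0.0
0.3 1 -8 -35 0.0; 0.3 2 -15 -70 0.0; 0.3 3 -23 -105 0.0; 0.3 28 -22 -105 -0.13; 0.3 53 -22 -105 -0.26
0.3 23 7 0 -0.13; 0.3 47 14 0 -0.26; 0.3 71 21 0 -0.39; 0.3 95 28 0 -0.52; 0.3 131 42 -2 -0.6
0.3 21 31 -1 -0.08; 0.3 42 63 -2 -0.17; 0.3 64 94 -3 -0.25; 0.3 85 125 -4 -0.33; 0.3 106 157 -5 -0.42
0.3 7 37 -1 -0.08; 0.3 14 75 -2 -0.16; 0.3 21 112 -3 -0.25
```

>>> arm_command --increments "0.6 0 0 0 0; 0.6 0 0 0 0; 0.6 0 0 0 0; 0.6 0 0 -32 0; 0.6 1 -7 -67 0"

```text
t: 4.55
tool_pos: [0.4203, -0.2494, 0.1508]
orientation: [-2.19, -2.247, 0.001]
force: [1.0, -0.7, 0.4]
opening: 0.0369
gripper_force: 0.0
```

>>> arm_command --increments "0.3 1 -8 -35 0; 0.3 2 -15 -70 0; 0.3 3 -23 -105 0; 0.3 28 -22 -105 -0.13; 0.3 53 -22 -105 -0.26"

```text
t: 5.05
tool_pos: [0.3983, -0.1981, 0.2582]
orientation: [1.877, 2.515, 0.001]
force: [-0.5, 0.0, -0.7]
opening: 0.0646
gripper_force: 0.0
```

>>> arm_command --increments "0.3 23 7 0 -0.13; 0.3 47 14 0 -0.26; 0.3 71 21 0 -0.39; 0.3 95 28 0 -0.52; 0.3 131 42 -2 -0.6"

```text
t: 5.55
tool_pos: [0.401, -0.0601, 0.2583]
orientation: [-1.051, -2.96, 0.001]
force: [0.5, 0.0, 0.1]
opening: 0.065
gripper_force: 0.0
```

>>> arm_command --increments "0.3 21 31 -1 -0.08; 0.3 42 63 -2 -0.17; 0.3 64 94 -3 -0.25; 0.3 85 125 -4 -0.33; 0.3 106 157 -5 -0.42"

```text
t: 6.05
tool_pos: [0.4185, 0.1298, 0.2637]
orientation: [0.411, 3.114, 0.0]
force: [1.4, -0.4, 0.1]
opening: 0.0652
gripper_force: 0.0
```

>>> arm_command --increments "0.3 7 37 -1 -0.08; 0.3 14 75 -2 -0.16; 0.3 21 112 -3 -0.25; 0.3 21 112 -3 -0.25; 0.3 21 112 -3 -0.25"

```text
t: 6.55
tool_pos: [0.4275, 0.2423, 0.2662]
orientation: [-0.023, -3.141, 0.001]
force: [-0.7, -0.4, 0.4]
opening: 0.065
gripper_force: 0.0
```

```bash
python3 - <<'E'
from h import *
s=robot.read_state();print(s["tool_pos"],s["orientation"],s["q"],s["opening"])
m=robot.camera_model("wrist");I=robot.read_camera("wrist");cv2.imwrite("pics/w2.png",I)
np.save("w2.npy",[m],allow_pickle=True)
cv2.imwrite("pics/top1.png",robot.read_camera("top"))
E
```

```text
[0.4275497  0.24225342 0.26621893] [-2.27894883e-02 -3.14053688e+00  1.16458770e-03] [ 4.11329619e-01 -1.74508118e-01  1.74768724e+00 -2.82157903e-04
  1.56960386e+00 -1.14495334e+00] 0.06495766008023797
```

View pics/w2.png

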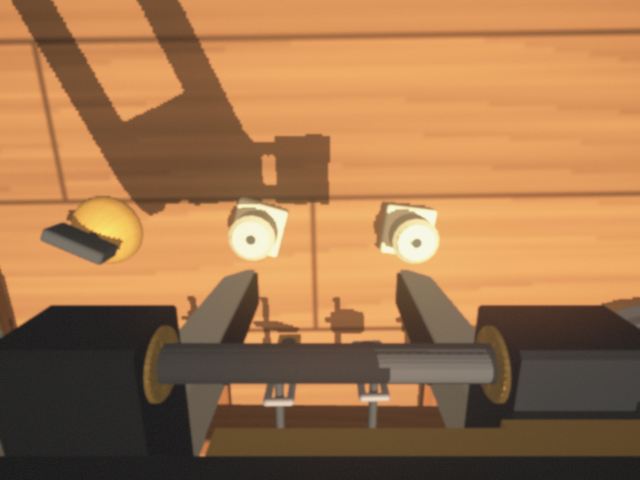

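The wrist view shows the insulator head holes at (250,240) and (416,242). Down in the picture is world +x.

```bash
python3 - <<'E'
from h import *
m=np.load("w2.npy",allow_pickle=True)[0]
P=cast("wrist",[(250.5,239.5),(416.5,242)],.055,m); print(P)
# hook tips check + bell wing ends
t=cv2.imread("pics/top1.png"); h=cv2.cvtColor(t,cv2.COLOR_BGR2HSV)
P2=cast("wrist",[(43,231),(111,260)],.065,m);print("wing",P2,P2.mean(0))
d=cast("top",[(125.1,249.3),(168,246.3)],.115);print("wire base",d)
print(cast("wrist",[(272-.0,403),(374.5,399)],.124,m))
x,y=P[0][:2];
plan([(x,y,.12,1.545,.2),(x,y,.045,1.545,.2)])
E
```

```text
[[0.45873408 0.16664397 0.055     ]
 [0.46363913 0.32758417 0.055     ]]
wing [[ 0.44456976 -0.02499078  0.065     ]
 [ 0.47423643  0.03393724  0.065     ]] [0.4594031  0.00447323 0.065     ]
wire base [[0.63360288 0.36368197 0.115     ]
 [0.63170183 0.27701394 0.115     ]]
[[0.58941489 0.1901965  0.124     ]
 [0.58650015 0.28084475 0.124     ]]
0.2 -8 -18 37 0.0; 0.2 -16 -37 73 0.0; 0.2 -24 -55 110 0.01; 0.2 -32 -74 146 0.01; 0.2 -32 -74 184 0.01
0.2 0 0 37 -0.0
```

>>> arm_command --increments "0.2 -8 -18 37 0; 0.2 -16 -37 73 0; 0.2 -24 -55 110 0; 0.2 -32 -75 146 0; 0.2 -32 -75 150 0"

```text
t: 7.15
tool_pos: [0.456, 0.1623, 0.1117]
orientation: [-0.032, -3.134, 0.004]
force: [-0.8, 0.2, -0.2]
opening: 0.0744
gripper_force: 0.0
```

>>> arm_command --increments "0.2 0 0 35 0; 0.2 0 0 71 0; 0.2 0 0 71 0; 0.7 0 0 71 0; 1 0 0 71 0"

```text
t: 7.65
tool_pos: [0.4606, 0.1667, 0.0484]
orientation: [0.025, 3.138, 0.002]
force: [0.2, 0.0, 0.4]
opening: 0.063
gripper_force: 0.0
```

>>> arm_command --increments "1 0 0 0 0; 1 0 0 0 0; 1 0 0 0 0; 1 0 0 -20 0; 1 0 0 -50 0"

```text
t: 8.15
tool_pos: [0.4569, 0.1658, 0.0945]
orientation: [-0.025, -3.137, 0.002]
force: [0.5, -0.2, -1.3]
opening: 0.0449
gripper_force: 30.0
```

```bash
python3 - <<'E'
from h import *
s=robot.read_state();print(s["tool_pos"],s["opening"],s["gripper_force"])
plan([(.45,.14,.19,1.545,1),(.518,-.313,.19,1.545,1),(.518,-.313,.060,1.545,1)],step=45)
E
```

```text
[0.45686986 0.16584274 0.09445806] 0.04489846360396571 29.999611606181134
1 2 -9 -32 0.0; 1 4 -17 -64 0.01; 1 6 -26 -96 0.01; 1 0 -67 -96 0.01; 1 -7 -108 -96 0.01
1 -7 -41 0 0.0; 1 -15 -82 0 0.0; 1 -22 -123 0 0.0; 1 -29 -164 0 0.0; 1 -36 -205 0 0.0
1 -8 -41 0 0.0; 1 -15 -82 0 0.0; 1 -22 -123 0 0.0; 1 -29 -164 0 0.0; 1 -29 -164 44 0.0
1 0 0 43 0.0; 1 0 0 86 0.0
```

>>> arm_command --increments "1 2 -9 -32 0; 1 4 -17 -64 0; 1 6 -26 -96 0; 1 0 -67 -96 0; 1 -7 -108 -96 0"

```text
t: 8.65
tool_pos: [0.4648, 0.0578, 0.1937]
orientation: [0.021, 3.138, 0.0]
force: [0.7, 0.4, -2.5]
opening: 0.0453
gripper_force: 30.0
```

>>> arm_command --increments "1 -7 -41 0 0; 1 -15 -82 0 0; 1 -22 -123 0 0; 1 -29 -164 0 0; 1 -36 -205 0 0"

```text
t: 9.15
tool_pos: [0.4967, -0.1491, 0.1919]
orientation: [0.025, 3.141, -0.0]
force: [1.1, 0.8, -1.6]
opening: 0.0453
gripper_force: 30.0
```

>>> arm_command --increments "1 -8 -41 0 0; 1 -15 -82 0 0; 1 -22 -123 0 0; 1 -29 -162 0 0; 1 -29 -162 0 0"

```text
t: 9.65
tool_pos: [0.5228, -0.3143, 0.1912]
orientation: [-0.031, -3.141, 0.002]
force: [-0.1, 0.2, -2.4]
opening: 0.0452
gripper_force: 30.0
```

```bash
python3 - <<'E'
from h import *
s=robot.read_state();print(s["tool_pos"],s["opening"],s["gripper_force"])
cv2.imwrite("pics/w3.png",robot.read_camera("wrist"))
plan([(.518,-.313,.060,1.56,1)],step=45)
E
```

```text
[ 0.52275548 -0.31427856  0.19116387] 0.045232648549242443 29.999155357500058
1 2 0 44 -0.0; 1 3 -1 87 -0.01; 1 5 -1 131 -0.01
```

View pics/w3.png

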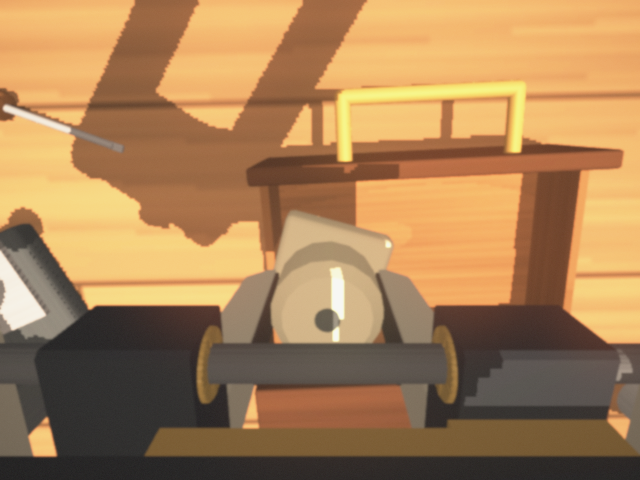

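The wrist view shows the insulator held upright, hole at (327,320), over the left half of the open drawer. I shift it 9 mm inward to clear the wall and lower it.

>>> arm_command --increments "1 2 9 40 0; 1 3 9 80 0; 1 4 9 115 0; 1 4 9 125 0; 1 4 9 130 0"

```text
t: 10.2
tool_pos: [0.5188, -0.2994, 0.0607]
orientation: [-0.024, -3.139, -0.003]
force: [-0.2, -0.2, -2.2]
opening: 0.0452
gripper_force: 30.0
```

>>> arm_command --increments "1 0 0 1 0; 0.42 0 0 1 0; 0.42 0 0 1 0; 0.42 0 0 1 0; 0.42 0 0 1 0"

```text
t: 10.7
tool_pos: [0.52, -0.3011, 0.0617]
orientation: [0.025, 3.14, -0.001]
force: [-0.2, -0.3, 0.4]
opening: 0.0537
gripper_force: 0.0
```

>>> arm_command --increments "0.42 0 0 -30 0; 0.42 0 0 -70 0; 0.42 0 0 -115 0; 0.42 0 40 -130 0; 0.42 0 80 -130 0"

```text
t: 11.2
tool_pos: [0.5226, -0.2218, 0.1955]
orientation: [0.029, 3.135, -0.006]
force: [0.4, 1.4, -0.5]
opening: 0.0542
gripper_force: 0.0
```

```bash
python3 - <<'E'
from h import *
s=robot.read_state();print(s["tool_pos"],s["opening"],s["gripper_force"])
np.save("w4.npy",[robot.camera_model("wrist")],allow_pickle=True)
cv2.imwrite("pics/w4.png",robot.read_camera("wrist"));t=robot.read_camera("top");cv2.imwrite("pics/top2.png",t)
o=np.hstack([cv2.resize(cv2.imread("pics/w4.png"),(400,300)),cv2.resize(t,(400,300))]);cv2.imwrite("pics/v4.png",o)
plan([(.44,.12,.2,1.545,.2),(.4635,.328,.12,1.545,.2),(.4635,.328,.045,1.545,.2)],step=47)
E
```

```text
[ 0.522648   -0.22184942  0.19549741] 0.05419861588220759 0.0
0.2 11 42 -1 0.0; 0.2 21 84 -2 0.0; 0.2 32 126 -3 0.0; 0.2 43 168 -4 0.01; 0.2 54 210 -5 0.01
0.2 11 42 -1 -0.0; 0.2 22 84 -2 0.0; 0.2 33 126 -3 0.0; 0.2 29 168 13 0.0; 0.2 26 209 29 0.0
0.2 -4 42 16 0.0; 0.2 -8 84 32 0.0; 0.2 -12 125 48 0.0; 0.2 -12 125 86 0.0; 0.2 -12 125 123 0.0
```

View pics/v4.png

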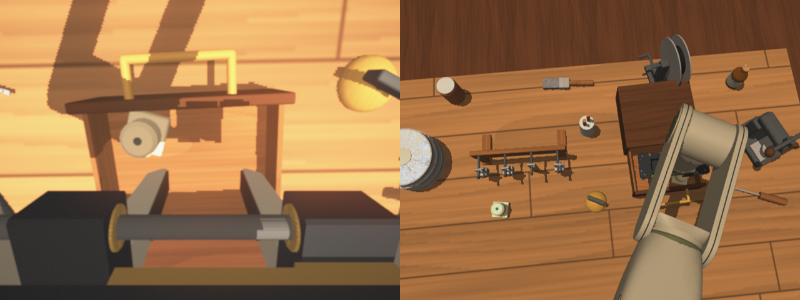

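The first insulator stands in the drawer (wrist view about (137,140) in the half-size picture). The second is still at its place in the top view.

>>> arm_command --increments "0.2 11 42 -1 0; 0.2 21 84 -2 0; 0.2 32 126 -3 0; 0.2 43 168 -4 0; 0.2 54 210 -5 0"

```text
t: 11.8
tool_pos: [0.4694, -0.0089, 0.1957]
orientation: [0.026, 3.141, -0.0]
force: [0.6, -0.1, 0.5]
opening: 0.074
gripper_force: 0.0
```

>>> arm_command --increments "0.2 11 42 -1 0; 0.2 22 84 -2 0; 0.2 33 126 -3 0; 0.2 29 168 13 0; 0.2 26 209 29 0"

```text
t: 12.3
tool_pos: [0.4479, 0.2011, 0.1673]
orientation: [0.025, 3.139, 0.001]
force: [-0.1, 0.4, -0.1]
opening: 0.0747
gripper_force: 0.0
```

>>> arm_command --increments "0.2 -4 42 16 0; 0.2 -8 84 32 0; 0.2 -12 125 48 0; 0.2 -12 125 48 0; 0.2 -12 125 48 0"

```text
t: 12.8
tool_pos: [0.4608, 0.3242, 0.1175]
orientation: [-0.022, -3.14, 0.003]
force: [0.5, 0.3, 0.2]
opening: 0.074
gripper_force: 0.0
```

```bash
python3 - <<'E'
from h import *
s=robot.read_state();print(s["tool_pos"],s["opening"])
t=robot.read_camera("side");h=cv2.cvtColor(t,cv2.COLOR_BGR2HSV).astype(int);m=(h[...,1]<95)&(h[...,2]>150)&(h[...,0]<45)&(h[...,0]>20)
for c in blobs(m,300): 
    r=cv2.boundingRect(c); print(r)
plan([(.4635,.328,.045,1.545,.2)])
E
```

```text
[0.460761   0.3242122  0.11747358] 0.07400950727789021
(216, 0, 317, 109)
(236, 24, 192, 61)
(606, 418, 34, 32)
(242, 0, 167, 63)
0.2 -1 2 37 0.01; 0.2 -2 4 73 0.01
```

>>> arm_command --increments "0.2 -2 3 37 0; 0.2 -3 4 72 0; 0.2 -3 4 72 0; 0.7 -3 4 72 0; 1 -3 4 72 0"

```text
t: 13.35
tool_pos: [0.4661, 0.3284, 0.0495]
orientation: [0.026, 3.138, 0.003]
force: [-0.6, 0.0, 0.2]
opening: 0.0625
gripper_force: 0.0
```

>>> arm_command --increments "1 0 0 0 0; 1 0 0 0 0; 1 0 0 0 0; 1 0 0 -20 0; 1 0 0 -50 0"

```text
t: 13.85
tool_pos: [0.4625, 0.3272, 0.095]
orientation: [-0.025, -3.137, 0.004]
force: [-0.5, 0.0, -2.1]
opening: 0.0451
gripper_force: 30.0
```

```bash
python3 - <<'E'
from h import *
s=robot.read_state();print(s["tool_pos"],s["opening"],s["gripper_force"])
plan([(.45,.30,.19,1.545,1),(.518,-.196,.19,1.545,1),(.518,-.196,.064,1.545,1)],step=47)
E
```

```text
[0.46251911 0.32722217 0.09504509] 0.04510016359657703 29.9994903102197
1 4 -9 -32 0.0; 1 8 -18 -63 0.01; 1 12 -27 -95 0.01; 1 5 -72 -95 0.01; 1 -2 -117 -95 0.01
1 -7 -45 0 0.0; 1 -14 -90 0 0.0; 1 -22 -135 0 0.0; 1 -29 -180 0 0.0; 1 -36 -225 0 0.0
1 -8 -45 0 0.0; 1 -15 -90 0 0.0; 1 -22 -135 0 0.0; 1 -30 -180 0 0.0; 1 -30 -180 42 0.0
1 0 0 42 0.0; 1 0 0 84 0.0
```

>>> arm_command --increments "1 4 -9 -32 0; 1 8 -18 -63 0; 1 12 -27 -95 0; 1 5 -72 -95 0; 1 -2 -117 -95 0"

```text
t: 14.35
tool_pos: [0.465, 0.2111, 0.1936]
orientation: [0.02, 3.138, 0.002]
force: [0.8, 0.4, -3.1]
opening: 0.0455
gripper_force: 30.0
```

>>> arm_command --increments "1 -7 -45 0 0; 1 -14 -90 0 0; 1 -22 -135 0 0; 1 -29 -180 0 0; 1 -36 -225 0 0"

```text
t: 14.85
tool_pos: [0.4968, -0.0161, 0.192]
orientation: [0.024, 3.141, 0.0]
force: [0.5, 0.2, -1.0]
opening: 0.0454
gripper_force: 30.0
```

>>> arm_command --increments "1 -8 -45 0 0; 1 -15 -90 0 0; 1 -22 -135 0 0; 1 -30 -180 0 0; 1 -30 -180 0 0"

```text
t: 15.35
tool_pos: [0.5239, -0.2, 0.1917]
orientation: [0.032, 3.141, -0.003]
force: [-0.7, 1.1, -2.1]
opening: 0.0456
gripper_force: 30.0
```

```bash
python3 - <<'E'
from h import *
s=robot.read_state();print(s["tool_pos"],s["opening"],s["gripper_force"])
t=robot.read_camera("wrist");cv2.imwrite("pics/w5.png",cv2.resize(t,(400,300)))
plan([(.518,-.196,.060,1.56,1)],step=45)
E
```

```text
[ 0.52394951 -0.19995092  0.19165042] 0.04556225430073479 29.999055341613712
1 2 0 44 -0.0; 1 4 1 88 -0.01; 1 6 1 131 -0.01
```

View pics/w5.png

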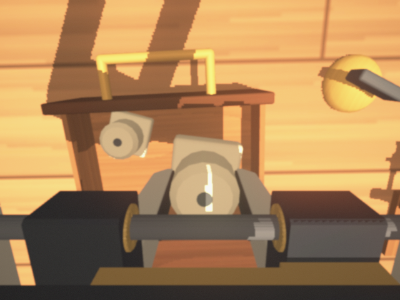

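The wrist view shows the second insulator held over the right half of the drawer, with the first standing at (125,140). I lower and release, then head for the clip nearest the cabinet.

>>> arm_command --increments "1 2 2 40 0; 1 3 2 80 0; 1 5 2 115 0; 1 5 2 125 0; 1 5 2 130 0"

```text
t: 15.9
tool_pos: [0.5184, -0.1915, 0.0607]
orientation: [-0.023, -3.139, -0.002]
force: [-0.6, 0.7, -1.2]
opening: 0.0456
gripper_force: 30.0
```

>>> arm_command --increments "1 0 0 1 0; 0.42 0 0 1 0; 0.42 0 0 1 0; 0.42 0 0 1 0; 0.42 0 0 1 0"

```text
t: 16.4
tool_pos: [0.5198, -0.193, 0.0616]
orientation: [0.025, 3.14, -0.001]
force: [-0.7, 0.1, 0.2]
opening: 0.0538
gripper_force: 0.0
```

>>> arm_command --increments "0.42 0 0 -40 0; 0.42 0 0 -85 0; 0.42 0 0 -130 0; 0.42 0 40 -145 0; 0.42 0 80 -150 0"

```text
t: 16.9
tool_pos: [0.522, -0.1133, 0.2147]
orientation: [0.029, 3.135, -0.003]
force: [-0.5, 0.4, -0.3]
opening: 0.054
gripper_force: 0.0
```

```bash
python3 - <<'E'
from h import *
s=robot.read_state();print(s["tool_pos"],s["opening"],s["gripper_force"])
plan([(.50,.02,.22,1.545,.4),(.53,.109,.2,1.545,.4)],step=45)
E
```

```text
[ 0.52200635 -0.11326993  0.21471546] 0.05401973742042406 0.0
0.4 6 33 -1 0.0; 0.4 12 66 -3 0.0; 0.4 18 100 -4 0.01; 0.4 24 133 -5 0.01; 0.4 15 163 1 0.01
0.4 -9 30 7 -0.0; 0.4 -18 60 14 -0.0
```

>>> arm_command --increments "0.4 6 33 -1 0; 0.4 12 66 -3 0; 0.4 18 100 -4 0; 0.4 24 133 -5 0; 0.4 15 163 1 0"

```text
t: 17.4
tool_pos: [0.5077, 0.052, 0.2112]
orientation: [0.024, 3.139, 0.0]
force: [1.8, -0.3, 0.3]
opening: 0.0557
gripper_force: 0.0
```

>>> arm_command --increments "0.4 -9 30 7 0; 0.4 -18 60 14 0; 0.4 -18 60 14 0; 0.4 -18 60 14 0"

```text
t: 17.8
tool_pos: [0.5267, 0.1104, 0.1955]
orientation: [-0.022, -3.141, 0.001]
force: [-0.4, 1.0, 0.1]
opening: 0.0555
gripper_force: 0.0
```

```bash
python3 - <<'E'
from h import *
np.set_printoptions(precision=4,suppress=True)
s=robot.read_state();print(s["tool_pos"],s["opening"],s["gripper_force"])
m=robot.camera_model("wrist");np.save("w6.npy",[m],allow_pickle=True)
t=robot.read_camera("wrist");cv2.imwrite("pics/w6.png",t)
print(proj("wrist",[[.581,.109,.115],[.581,.109,.085],[.553,.109,.122],[.583,.193,.115]],m))
E
```

```text
[0.5267 0.1104 0.1955] 0.05549289317495316 0.0
[[327.3045 329.6986]
 [327.2976 308.3359]
 [326.6436 294.9278]
 [455.9622 330.79  ]]
```

View pics/w6.png

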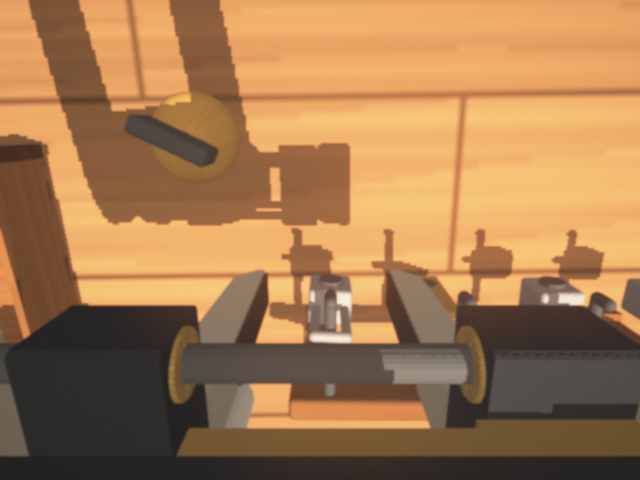

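Clip at u≈330 with its tip near (331,290): about 2.5 mm more in y than predicted, x as expected. Descend, grip, raise 18 mm and draw out.

>>> arm_command --increments "0.4 -27 1 0 0; 0.4 -54 2 0 0; 0.4 -54 2 35 0; 0.4 -54 2 70 0; 0.4 -54 2 80 0"

```text
t: 18.35
tool_pos: [0.5784, 0.1096, 0.1117]
orientation: [-0.027, -3.135, 0.001]
force: [0.8, -0.5, -0.7]
opening: 0.0563
gripper_force: 0.0
```

>>> arm_command --increments "0.4 0 0 15 0; 0.4 0 0 30 0; 0.4 0 0 36 0; 0.4 0 0 36 0; 0.4 0 0 36 0"

```text
t: 18.85
tool_pos: [0.5815, 0.1114, 0.0805]
orientation: [0.025, 3.14, 0.0]
force: [-0.2, 0.4, 0.0]
opening: 0.0558
gripper_force: 0.0
```

>>> arm_command --increments "0.7 0 0 0 0; 1 0 0 0 0; 1 0 0 0 0; 1 0 0 0 0; 1 0 0 0 0"

```text
t: 19.35
tool_pos: [0.5811, 0.1113, 0.08]
orientation: [0.025, 3.141, -0.0]
force: [-1.1, -0.8, 1.1]
opening: 0.0319
gripper_force: 29.7
```

>>> arm_command --increments "1 0 0 -6 0; 1 0 0 -12 0; 1 0 0 -18 0; 1 0 0 -18 0; 1 0 0 -18 0"

```text
t: 19.85
tool_pos: [0.5812, 0.1114, 0.098]
orientation: [0.025, 3.141, 0.0]
force: [-0.5, 0.1, -2.2]
opening: 0.0322
gripper_force: 29.7
```

>>> arm_command --increments "1 15 0 0 0; 1 32 0 0 0; 1 50 0 0 0; 1 68 0 0 0; 1 85 0 0 0"

```text
t: 20.35
tool_pos: [0.4949, 0.1127, 0.0972]
orientation: [-0.025, -3.141, 0.0]
force: [0.5, -0.1, -0.7]
opening: 0.0322
gripper_force: 29.7
```

>>> arm_command --increments "1 0 0 -30 0; 1 0 0 -60 0; 1 0 0 -85 0; 1 0 0 -90 0"

```text
t: 20.75
tool_pos: [0.4977, 0.1129, 0.1911]
orientation: [0.025, 3.136, 0.001]
force: [0.1, 0.0, -1.1]
opening: 0.0324
gripper_force: 29.7
```

```bash
python3 - <<'E'
from h import *
s=robot.read_state();print(s["tool_pos"],s["opening"],s["gripper_force"],s["force"])
t=robot.read_camera("side");cv2.imwrite("pics/s6.png",t)
# clip spot, drawer frame (-10,-65): 
plan([(.50,.0,.19,1.55,1),(.577,-.315,.19,1.57,1)],step=45)
E
```

```text
[0.49774897 0.1129396  0.19105578] 0.032378070086880484 29.661598205566406 [ 0.14728428  0.02838469 -1.11081459]
1 -1 -38 0 0.0; 1 -3 -75 0 0.0; 1 -4 -113 0 0.01; 1 -15 -152 0 0.0; 1 -25 -191 0 0.0
1 -10 -39 0 -0.0; 1 -20 -79 0 -0.0; 1 -31 -118 0 -0.01; 1 -41 -157 0 -0.01; 1 -51 -196 0 -0.01
1 -10 -40 0 -0.0
```

View pics/s6.png

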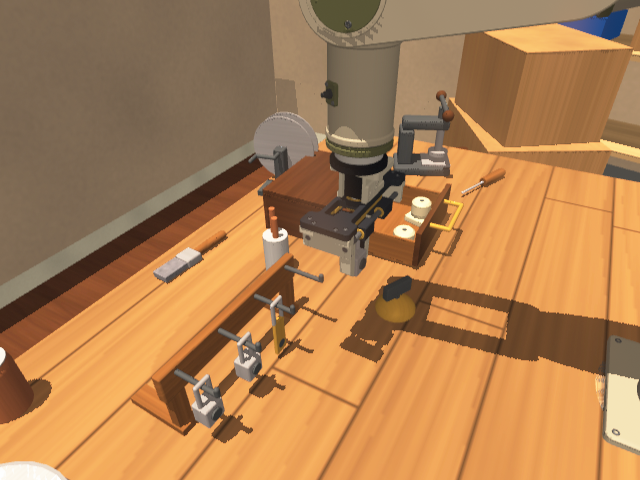

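The side view shows the clip off its hook and both insulators standing in the drawer. I carry the clip over to the back-left spot.

>>> arm_command --increments "1 -1 -38 0 0; 1 -3 -75 0 0; 1 -4 -113 0 0; 1 -15 -152 0 0; 1 -25 -191 0 0"

```text
t: 21.3
tool_pos: [0.517, -0.0799, 0.1854]
orientation: [-0.024, -3.139, -0.001]
force: [0.7, -0.4, -1.4]
opening: 0.0322
gripper_force: 29.7
```

>>> arm_command --increments "1 -10 -39 0 0; 1 -20 -79 0 0; 1 -31 -118 0 0; 1 -41 -157 0 0; 1 -51 -196 0 0"

```text
t: 21.8
tool_pos: [0.5651, -0.2767, 0.1848]
orientation: [-0.025, -3.139, -0.003]
force: [0.9, 0.5, -0.7]
opening: 0.0319
gripper_force: 29.7
```

>>> arm_command --increments "1 -8 -36 0 0; 1 -8 -36 0 0; 1 -8 -36 0 0"

```text
t: 22.1
tool_pos: [0.5722, -0.3118, 0.1847]
orientation: [-0.027, -3.138, -0.004]
force: [0.0, 0.3, -2.2]
opening: 0.0317
gripper_force: 29.7
```

```bash
python3 - <<'E'
from h import *
s=robot.read_state();print(s["tool_pos"],s["opening"],s["gripper_force"],s["force"])
plan([(.574,-.310,.08,1.56,1),(.574,-.310,.046,1.56,1)],step=35)
E
```

```text
[ 0.57215368 -0.31181385  0.18465062] 0.03170622258187429 29.661532044410706 [ 0.04625171  0.29037626 -2.18961999]
1 -1 1 35 -0.0; 1 -1 1 70 -0.0; 1 -2 2 105 -0.01; 1 -2 2 139 -0.01
```

>>> arm_command --increments "1 -1 1 35 0; 1 -2 2 70 0; 1 -2 2 105 0; 1 -2 2 125 0; 1 -2 2 137 0"

```text
t: 22.6
tool_pos: [0.5734, -0.3068, 0.0468]
orientation: [-0.023, -3.137, -0.005]
force: [-0.3, -0.4, -1.1]
opening: 0.0322
gripper_force: 29.7
```

>>> arm_command --increments "1 0 0 0 0; 1 0 0 0 0"

```text
t: 22.8
tool_pos: [0.5758, -0.3093, 0.0514]
orientation: [0.024, 3.141, -0.0]
force: [0.1, -0.3, -1.8]
opening: 0.0321
gripper_force: 29.7
```

>>> arm_command --increments "1 2 0 6 0; 1 2 0 6 0; 0.56 2 0 6 0; 0.56 2 0 6 0; 0.56 2 0 6 0"

```text
t: 23.3
tool_pos: [0.5737, -0.3099, 0.0453]
orientation: [0.025, 3.141, -0.001]
force: [0.6, 0.1, -0.7]
opening: 0.0408
gripper_force: 0.0
```

>>> arm_command --increments "0.56 0 0 -30 0; 0.56 0 0 -65 0; 0.56 0 0 -105 0; 0.4 0 0 -150 0; 0.4 0 40 -155 0"

```text
t: 23.8
tool_pos: [0.5766, -0.2747, 0.2081]
orientation: [0.031, 3.131, -0.012]
force: [1.1, -0.3, 1.4]
opening: 0.0521
gripper_force: 0.0
```

```bash
python3 - <<'E'
from h import *
s=robot.read_state();print(s["tool_pos"],s["opening"],s["gripper_force"],s["force"])
t=robot.read_camera("side");cv2.imwrite("pics/s7.png",cv2.resize(t[140:290,330:480],None,fx=3,fy=3))
# clip1: hook2 y=.279
plan([(.52,.05,.22,1.545,.4),(.54,.28,.2,1.545,.4)],step=46)
E
```

```text
[ 0.57658071 -0.27470771  0.20813328] 0.05212446877623203 0.0 [ 1.11549799 -0.25639841  1.37241849]
0.4 9 45 -2 0.0; 0.4 18 90 -4 0.0; 0.4 27 135 -6 0.0; 0.4 35 180 -8 0.01; 0.4 44 225 -10 0.01
0.4 10 45 -2 -0.0; 0.4 19 90 -4 -0.0; 0.4 17 129 -1 -0.0; 0.4 14 167 3 -0.0; 0.4 12 205 6 -0.0
0.4 -3 39 3 -0.0; 0.4 -5 77 7 -0.0; 0.4 -7 116 10 -0.0
```

View pics/s7.png

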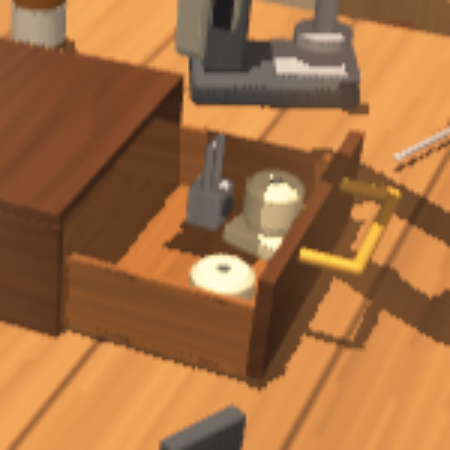

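The clip stands upright in the drawer at (210,195) in the crop, behind the first insulator. Next is the clip on hook 2.

>>> arm_command --increments "0.4 9 45 -2 0; 0.4 18 90 -4 0; 0.4 27 135 -6 0; 0.4 35 180 -8 0; 0.4 44 225 -10 0"

```text
t: 24.35
tool_pos: [0.5329, -0.0422, 0.2097]
orientation: [0.025, 3.141, 0.0]
force: [0.7, 0.8, -0.7]
opening: 0.0554
gripper_force: 0.0
```

>>> arm_command --increments "0.4 10 45 -2 0; 0.4 19 90 -4 0; 0.4 17 129 -1 0; 0.4 14 167 3 0; 0.4 12 205 6 0"

```text
t: 24.85
tool_pos: [0.5245, 0.163, 0.2036]
orientation: [0.024, 3.141, 0.0]
force: [0.8, 0.6, 0.2]
opening: 0.0558
gripper_force: 0.0
```

>>> arm_command --increments "0.4 -3 39 3 0; 0.4 -5 77 7 0; 0.4 -7 116 10 0; 0.4 -7 116 10 0; 0.4 -7 116 10 0"

```text
t: 25.35
tool_pos: [0.5331, 0.2777, 0.1931]
orientation: [-0.022, -3.141, 0.001]
force: [0.5, -0.7, 0.7]
opening: 0.0559
gripper_force: 0.0
```

```bash
python3 - <<'E'
from h import *
np.set_printoptions(precision=4,suppress=True)
s=robot.read_state();print(s["tool_pos"],s["q"][5],s["orientation"])
m=robot.camera_model("wrist");np.save("w8.npy",[m],allow_pickle=True)
t=robot.read_camera("wrist");cv2.imwrite("pics/w8.png",cv2.resize(t[200:440,160:480],None,fx=2,fy=2))
P=[[.584,.280,.124],[.583,.195,.124],[.586,.365,.124],[.557,.280,.122]]
print((proj("wrist",P,m)-[160,200])*2)
E
```

```text
[0.5331 0.2777 0.1931] -1.1619027205916432 [-0.0215 -3.1407  0.001 ]
[[346.4324 268.6927]
 [ 72.9428 269.1488]
 [620.0113 271.1026]
 [345.4544 186.0067]]
```

View pics/w8.png

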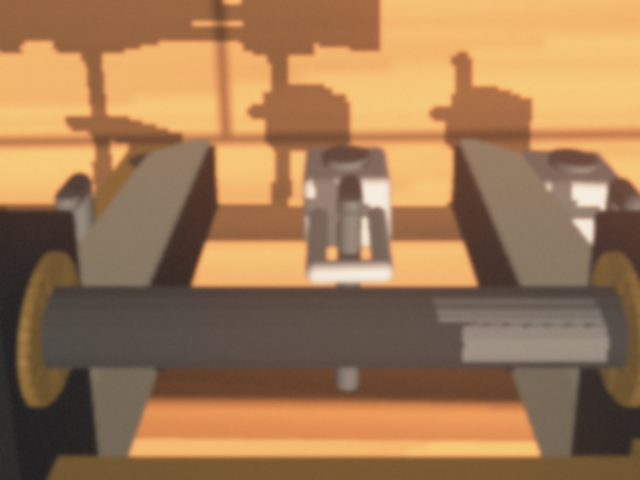

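The wire and loop are at crop u≈349, giving hook y≈.281 and x≈.584. Descend and take the clip.

>>> arm_command --increments "0.4 -27 2 0 0; 0.4 -51 3 0 0; 0.4 -51 3 35 0; 0.4 -51 3 70 0; 0.4 -51 3 80 0"

```text
t: 25.9
tool_pos: [0.5824, 0.2766, 0.1091]
orientation: [-0.028, -3.135, 0.004]
force: [-0.8, -1.0, -1.2]
opening: 0.0559
gripper_force: 0.0
```

>>> arm_command --increments "0.4 0 0 15 0; 0.4 0 0 30 0; 0.4 0 0 34 0; 0.4 0 0 34 0; 0.4 0 0 34 0"

```text
t: 26.4
tool_pos: [0.5852, 0.2796, 0.0808]
orientation: [0.025, 3.14, 0.001]
force: [0.7, 0.6, 0.0]
opening: 0.0558
gripper_force: 0.0
```

>>> arm_command --increments "0.7 0 0 0 0; 1 0 0 0 0; 1 0 0 0 0; 1 0 0 0 0; 1 0 0 0 0"

```text
t: 26.9
tool_pos: [0.5848, 0.2793, 0.0799]
orientation: [0.025, 3.141, -0.0]
force: [-0.9, -1.1, 2.2]
opening: 0.0321
gripper_force: 29.8
```

>>> arm_command --increments "1 0 0 -6 0; 1 0 0 -12 0; 1 0 0 -18 0; 1 0 0 -18 0; 1 0 0 -18 0"

```text
t: 27.4
tool_pos: [0.5848, 0.2794, 0.098]
orientation: [0.025, 3.141, 0.0]
force: [-0.5, 0.4, -1.6]
opening: 0.0322
gripper_force: 29.8
```

>>> arm_command --increments "1 15 0 0 0; 1 32 0 0 0; 1 50 0 0 0; 1 68 0 0 0; 1 85 0 0 0"

```text
t: 27.9
tool_pos: [0.4985, 0.2805, 0.0972]
orientation: [-0.025, -3.141, 0.0]
force: [0.1, -0.2, -1.9]
opening: 0.0321
gripper_force: 29.8
```

>>> arm_command --increments "1 0 0 -30 0; 1 0 0 -60 0; 1 0 0 -85 0; 1 0 0 -90 0; 1 0 0 -90 0"

```text
t: 28.4
tool_pos: [0.5001, 0.2809, 0.1882]
orientation: [0.025, 3.14, 0.001]
force: [-0.1, -0.2, -0.7]
opening: 0.032
gripper_force: 29.8
```

```bash
python3 - <<'E'
from h import *
s=robot.read_state();print(s["tool_pos"],s["opening"],s["gripper_force"],s["force"])
plan([(.50,.05,.20,1.55,1),(.574,-.250,.19,1.56,1)],step=46)
E
```

```text
[0.50009514 0.28085193 0.18816319] 0.03197491113010505 29.774624705314636 [-0.05187716 -0.1764887  -0.66151187]
1 -1 -38 -2 0.0; 1 -1 -77 -4 0.0; 1 -2 -115 -6 0.0; 1 -2 -154 -8 0.0; 1 -3 -192 -10 0.0
1 -1 -39 -2 0.0; 1 -12 -82 0 0.0; 1 -23 -124 1 0.0; 1 -34 -167 2 0.0; 1 -46 -210 4 -0.0
1 -11 -42 1 -0.0; 1 -22 -85 3 -0.0; 1 -33 -128 4 -0.01
```

>>> arm_command --increments "1 -1 -38 -2 0; 1 -1 -77 -4 0; 1 -2 -115 -6 0; 1 -2 -154 -8 0; 1 -3 -192 -10 0"

```text
t: 28.9
tool_pos: [0.498, 0.087, 0.1951]
orientation: [-0.025, -3.138, 0.001]
force: [0.5, -0.5, -1.8]
opening: 0.0319
gripper_force: 29.9
```

>>> arm_command --increments "1 -1 -39 -2 0; 1 -12 -82 0 0; 1 -23 -124 1 0; 1 -34 -167 2 0; 1 -46 -210 4 0"

```text
t: 29.4
tool_pos: [0.5413, -0.1236, 0.1911]
orientation: [-0.025, -3.139, -0.002]
force: [0.2, 0.6, -0.5]
opening: 0.0321
gripper_force: 29.9
```

>>> arm_command --increments "1 -11 -42 1 0; 1 -22 -85 3 0; 1 -31 -128 4 0; 1 -31 -128 4 0; 1 -31 -128 4 0"

```text
t: 29.9
tool_pos: [0.5699, -0.2511, 0.1865]
orientation: [-0.028, -3.138, -0.004]
force: [-0.0, 0.5, -1.3]
opening: 0.0319
gripper_force: 29.9
```

```bash
python3 - <<'E'
from h import *
s=robot.read_state();print(s["tool_pos"],s["opening"],s["gripper_force"],s["force"])
plan([(.574,-.250,.045,1.56,1)],step=35)
t=robot.read_camera("wrist");cv2.imwrite("pics/w9.png",cv2.resize(t,(400,300)))
E
```

```text
[ 0.56987466 -0.2510542   0.18646061] 0.03185575842562338 29.911219775676727 [-0.00218343  0.52217829 -1.33456988]
1 -1 0 28 -0.0; 1 -2 0 57 -0.0; 1 -2 1 85 -0.0; 1 -3 1 113 -0.01; 1 -4 1 141 -0.01
```

View pics/w9.png

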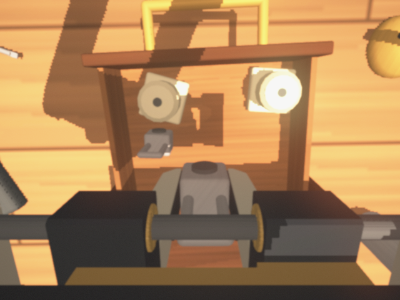

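Both insulators and the first clip (155,142) stand in the drawer, and the held clip is over the middle. Lower and release.

>>> arm_command --increments "1 -2 0 35 0; 1 -3 1 70 0; 1 -4 1 105 0; 1 -4 1 125 0; 1 -4 1 140 0"

```text
t: 30.45
tool_pos: [0.5738, -0.2472, 0.0468]
orientation: [-0.022, -3.138, -0.003]
force: [-0.3, 1.2, -1.6]
opening: 0.0318
gripper_force: 29.9
```

>>> arm_command --increments "1 0 0 0 0; 1 0 0 0 0"

```text
t: 30.65
tool_pos: [0.5756, -0.2491, 0.0503]
orientation: [0.024, 3.141, -0.0]
force: [0.2, -0.8, -0.7]
opening: 0.0318
gripper_force: 29.9
```

>>> arm_command --increments "1 2 0 6 0; 1 2 0 6 0; 0.56 2 0 6 0; 0.56 2 0 6 0; 0.56 2 0 6 0"

```text
t: 31.15
tool_pos: [0.5736, -0.2499, 0.0443]
orientation: [0.025, 3.141, -0.001]
force: [1.0, 0.0, 0.8]
opening: 0.0407
gripper_force: 0.0
```

>>> arm_command --increments "0.56 0 0 -30 0; 0.56 0 0 -65 0; 0.56 0 0 -105 0; 0.4 0 0 -150 0; 0.4 0 40 -155 0"

```text
t: 31.65
tool_pos: [0.5769, -0.2144, 0.2069]
orientation: [0.031, 3.131, -0.01]
force: [1.3, 0.3, 0.9]
opening: 0.0524
gripper_force: 0.0
```

```bash
python3 - <<'E'
from h import *
s=robot.read_state();print(s["tool_pos"],s["opening"],s["gripper_force"],s["force"])
plan([(.52,.05,.22,1.545,.4),(.535,.20,.21,1.545,.4),(.536,.364,.195,1.545,.4)],step=46)
E
```

```text
[ 0.57686867 -0.2143508   0.20689375] 0.052382868832399364 0.0 [1.28536766 0.27529625 0.85903668]
0.4 10 44 -2 0.0; 0.4 21 88 -4 0.0; 0.4 31 132 -7 0.0; 0.4 41 175 -9 0.0; 0.4 52 219 -11 0.0
0.4 10 44 -2 0.01; 0.4 7 82 0 0.01; 0.4 4 119 3 0.01; 0.4 1 157 5 0.01; 0.4 -2 194 8 0.01
0.4 1 41 4 -0.0; 0.4 2 82 7 -0.0; 0.4 3 123 11 -0.0; 0.4 4 164 15 -0.0
```

>>> arm_command --increments "0.4 10 44 -2 0; 0.4 21 88 -4 0; 0.4 31 132 -7 0; 0.4 41 175 -9 0; 0.4 52 219 -11 0"

```text
t: 32.15
tool_pos: [0.5249, 0.0117, 0.2102]
orientation: [0.025, 3.14, -0.0]
force: [1.5, 0.6, 0.5]
opening: 0.0556
gripper_force: 0.0
```

>>> arm_command --increments "0.4 10 44 -2 0; 0.4 7 82 0 0; 0.4 4 119 3 0; 0.4 1 157 5 0; 0.4 -2 194 8 0"

```text
t: 32.65
tool_pos: [0.5305, 0.2059, 0.2022]
orientation: [0.025, 3.14, 0.001]
force: [0.8, 0.2, 0.4]
opening: 0.0557
gripper_force: 0.0
```

>>> arm_command --increments "0.4 1 41 4 0; 0.4 2 82 7 0; 0.4 3 123 11 0; 0.4 4 164 15 0; 0.4 4 164 15 0"

```text
t: 33.15
tool_pos: [0.5275, 0.3727, 0.1856]
orientation: [-0.018, -3.14, -0.002]
force: [-0.1, -0.2, 0.0]
opening: 0.056
gripper_force: 0.0
```

>>> arm_command --increments "0.4 0 0 0 0; 0.4 0 0 0 0"

```text
t: 33.35
tool_pos: [0.5292, 0.3675, 0.1868]
orientation: [0.025, 3.141, -0.001]
force: [-0.2, 0.1, 0.3]
opening: 0.056
gripper_force: 0.0
```

```bash
python3 - <<'E'
from h import *
np.set_printoptions(precision=4,suppress=True)
s=robot.read_state();print(s["tool_pos"],s["q"][5],s["orientation"])
m=robot.camera_model("wrist")
t=robot.read_camera("wrist");cv2.imwrite("pics/w10.png",cv2.resize(t[200:440,160:480],None,fx=2,fy=2))
# bright loop/clip pixels between the fingers
h=cv2.cvtColor(t,cv2.COLOR_BGR2HSV).astype(int); g=(h[...,1]<60)&(h[...,2]>90); g[:260]=0;g[343:]=0;g[:,:270]=0;g[:,390:]=0
for c in blobs(g,20): print(cv2.boundingRect(c))
P=[[.586,.366,.124],[.559,.366,.122],[.586,.366,.085]]; print(proj("wrist",P,m))
plan([(.586,.366,s["tool_pos"][2],1.545,.4),(.586,.366,.079,1.545,.4)])
E
```

```text
[0.5292 0.3675 0.1868] -1.026936239644677 [ 0.0255  3.1413 -0.0006]
(323, 314, 16, 29)
(334, 302, 15, 19)
[[327.5126 348.3157]
 [326.7669 306.5096]
 [327.469  317.1069]]
0.4 -28 0 0 0.0; 0.4 -57 0 0 0.01; 0.4 -57 0 36 0.01; 0.4 -57 0 72 0.01; 0.4 -57 0 108 0.01
```

The picture budget is used up, so from here I work from numbers. The clip pixels straddle the predicted hook (u≈327–333), so hook 1 is at (.586,.366).

>>> arm_command --increments "0.4 -28 0 0 0; 0.4 -56 0 0 0; 0.4 -56 0 30 0; 0.4 -56 0 60 0; 0.4 -56 0 75 0"

```text
t: 33.9
tool_pos: [0.5843, 0.3651, 0.1088]
orientation: [-0.028, -3.138, 0.003]
force: [-0.5, -0.6, -0.5]
opening: 0.0557
gripper_force: 0.0
```

>>> arm_command --increments "0.4 0 0 15 0; 0.4 0 0 30 0; 0.4 0 0 33 0; 0.4 0 0 33 0; 0.4 0 0 33 0"

```text
t: 34.4
tool_pos: [0.5856, 0.3678, 0.0799]
orientation: [0.025, 3.14, 0.001]
force: [-0.3, -0.1, 0.3]
opening: 0.0556
gripper_force: 0.0
```

>>> arm_command --increments "0.7 0 0 0 0; 1 0 0 0 0; 1 0 0 0 0; 1 0 0 0 0; 1 0 0 0 0"

```text
t: 34.9
tool_pos: [0.5851, 0.3673, 0.079]
orientation: [0.025, 3.141, 0.0]
force: [0.2, -0.8, 0.3]
opening: 0.032
gripper_force: 29.9
```

>>> arm_command --increments "1 0 0 -6 0; 1 0 0 -12 0; 1 0 0 -18 0; 1 0 0 -18 0; 1 0 0 -18 0"

```text
t: 35.4
tool_pos: [0.5852, 0.3674, 0.0971]
orientation: [0.025, 3.141, 0.0]
force: [-0.2, 0.2, -2.5]
opening: 0.0316
gripper_force: 29.9
```

>>> arm_command --increments "1 15 0 0 0; 1 32 0 0 0; 1 50 0 0 0; 1 68 0 0 0; 1 85 0 0 0"

```text
t: 35.9
tool_pos: [0.4989, 0.3685, 0.0962]
orientation: [-0.025, -3.141, 0.0]
force: [0.2, -0.1, -1.3]
opening: 0.0319
gripper_force: 29.9
```

>>> arm_command --increments "1 0 0 -30 0; 1 0 0 -60 0; 1 0 0 -85 0; 1 0 0 -90 0; 1 0 0 -90 0"

```text
t: 36.4
tool_pos: [0.5005, 0.3689, 0.1873]
orientation: [0.025, 3.14, 0.002]
force: [-0.1, -0.7, -1.8]
opening: 0.0322
gripper_force: 29.9
```

```bash
python3 - <<'E'
from h import *
s=robot.read_state();print(s["tool_pos"],s["opening"],s["gripper_force"],s["force"])
plan([(.49,.10,.20,1.55,1),(.574,-.190,.19,1.56,1)],step=46)
E
```

```text
[0.50048606 0.36894209 0.18727718] 0.03221456279243314 29.883034229278564 [-0.05628429 -0.74744976 -1.76346946]
1 1 -45 -2 0.0; 1 2 -90 -4 0.0; 1 3 -135 -6 0.0; 1 4 -179 -8 0.0; 1 5 -224 -11 0.0
1 1 -45 -2 0.0; 1 -11 -86 0 0.0; 1 -24 -128 1 0.0; 1 -37 -169 3 0.0; 1 -49 -210 4 -0.0
1 -13 -41 1 -0.0; 1 -26 -82 3 -0.0; 1 -38 -124 4 -0.01
```

>>> arm_command --increments "1 1 -45 -2 0; 1 2 -90 -4 0; 1 3 -135 -6 0; 1 4 -179 -8 0; 1 5 -224 -11 0"

```text
t: 36.9
tool_pos: [0.4898, 0.143, 0.1949]
orientation: [-0.024, -3.138, 0.001]
force: [0.6, 0.0, -1.7]
opening: 0.0319
gripper_force: 29.9
```

>>> arm_command --increments "1 1 -45 -2 0; 1 -11 -86 0 0; 1 -24 -128 1 0; 1 -37 -169 3 0; 1 -49 -210 4 0"

```text
t: 37.4
tool_pos: [0.5361, -0.0676, 0.1909]
orientation: [-0.025, -3.138, -0.001]
force: [0.6, 0.1, -1.5]
opening: 0.0318
gripper_force: 29.9
```

>>> arm_command --increments "1 -13 -41 1 0; 1 -26 -82 3 0; 1 -36 -124 4 0; 1 -36 -124 4 0; 1 -36 -124 4 0"

```text
t: 37.9
tool_pos: [0.5699, -0.191, 0.1867]
orientation: [-0.028, -3.138, -0.003]
force: [0.5, 1.1, -1.2]
opening: 0.0319
gripper_force: 29.9
```

```bash
python3 - <<'E'
from h import *
s=robot.read_state();print(s["tool_pos"],s["opening"],s["gripper_force"],s["force"])
plan([(.574,-.190,.045,1.56,1)],step=35)
E
```

```text
[ 0.56985969 -0.19098968  0.18671919] 0.03194334921910944 29.88306999206543 [ 0.50531196  1.08389486 -1.17040311]
1 -1 0 28 -0.0; 1 -2 0 57 -0.0; 1 -2 1 85 -0.0; 1 -3 1 113 -0.01; 1 -4 1 142 -0.01
```

>>> arm_command --increments "1 -2 0 35 0; 1 -3 1 70 0; 1 -4 1 105 0; 1 -4 1 125 0; 1 -4 1 140 0"

```text
t: 38.4
tool_pos: [0.5733, -0.1872, 0.0464]
orientation: [-0.022, -3.137, -0.003]
force: [-0.3, -0.2, -1.7]
opening: 0.0322
gripper_force: 29.9
```

>>> arm_command --increments "1 0 0 0 0; 1 0 0 0 0; 1 2 0 6 0; 1 2 0 6 0; 1 2 0 6 0"

```text
t: 38.9
tool_pos: [0.5735, -0.1898, 0.0443]
orientation: [0.025, 3.141, -0.001]
force: [-0.5, -0.4, -1.9]
opening: 0.0322
gripper_force: 29.9
```

>>> arm_command --increments "0.56 0 0 0 0; 0.56 0 0 0 0; 0.56 0 0 0 0; 0.56 0 0 0 0; 0.56 0 0 0 0"

```text
t: 39.4
tool_pos: [0.5733, -0.1896, 0.0437]
orientation: [0.025, 3.141, -0.0]
force: [-0.7, 0.4, 0.0]
opening: 0.0408
gripper_force: 0.0
```

>>> arm_command --increments "0.56 0 0 -30 0; 0.56 0 0 -65 0; 0.56 0 0 -105 0; 0.56 0 0 -140 0; 0.56 0 0 -155 0"

```text
t: 39.9
tool_pos: [0.5749, -0.1903, 0.2033]
orientation: [0.025, 3.136, -0.004]
force: [0.4, -0.6, -0.6]
opening: 0.0404
gripper_force: 0.0
```

```bash
python3 - <<'E'
from h import *
np.set_printoptions(precision=4,suppress=True)
s=robot.read_state();print(s["tool_pos"],s["opening"],s["gripper_force"],s["force"])
t=robot.read_camera("side");cv2.imwrite("pics/s11.png",t)
h=cv2.cvtColor(t,cv2.COLOR_BGR2HSV).astype(int)
w=robot.read_camera("wrist");cv2.imwrite("pics/w11.png",w);m=robot.camera_model("wrist");hw=cv2.cvtColor(w,cv2.COLOR_BGR2HSV).astype(int)
cr=(hw[...,1]<120)&(hw[...,2]>150);cr[300:]=0
for c in blobs(cr,100): r=cv2.minAreaRect(c);print("bright",np.round(r[0]),np.round(r[1]),cast("wrist",[r[0]],.05,m)[0])
gy=(hw[...,1]<70)&(hw[...,2]<190)&(hw[...,2]>50);gy[303:]=0
for c in blobs(gy,100): print("grey",cv2.boundingRect(c),cast("wrist",[np.mean(c[:,0],0)],.05,m)[0])
go=(hw[...,0]>17)&(hw[...,0]<30)&(hw[...,1]>165)&(hw[...,2]>140);go[300:]=0
for c in blobs(go,80): print("gold",cv2.boundingRect(c),cast("wrist",[cv2.minAreaRect(c)[0]],.078,m)[0])
E
```

```text
[ 0.5749 -0.1903  0.2033] 0.040411504130644565 0.0 [ 0.4226 -0.5527 -0.6033]
bright [185. 148.] [83. 74.] [ 0.5157 -0.2973  0.05  ]
bright [358. 135.] [71. 70.] [ 0.5089 -0.1673  0.05  ]
bright [490. 232.] [ 15. 110.] [ 0.5852 -0.0612  0.05  ]
bright [ 64. 239.] [20. 87.] [ 0.5861 -0.4032  0.05  ]
bright [395. 286.] [46. 26.] [ 0.6309 -0.136   0.05  ]
bright [328. 215.] [36. 24.] [ 0.5696 -0.1905  0.05  ]
bright [254. 213.] [22. 34.] [ 0.5671 -0.2489  0.05  ]
bright [181. 210.] [23. 31.] [ 0.564  -0.3066  0.05  ]
bright [592.  54.] [53. 12.] [ 0.4557 -0.0025  0.05  ]
bright [251. 231.] [13. 51.] [ 0.5817 -0.2522  0.05  ]
bright [328. 232.] [10. 37.] [ 0.5839 -0.1903  0.05  ]
bright [430. 158.] [37.  9.] [ 0.5268 -0.1128  0.05  ]
grey (142, 194, 70, 42) [ 0.5699 -0.3084  0.05  ]
grey (563, 32, 77, 55) [0.461  0.0052 0.05  ]
grey (227, 194, 51, 40) [ 0.5687 -0.2487  0.05  ]
grey (310, 197, 37, 39) [ 0.5707 -0.1905  0.05  ]
grey (236, 276, 40, 27) [ 0.6331 -0.2495  0.05  ]
grey (166, 147, 13, 12) [ 0.519  -0.3075  0.05  ]
```

All five objects read at their expected places in the drawer. Now I push the drawer home at the handle bar with the fingers.

```bash
python3 - <<'E'
from h import *
plan([(.375,-.253,.2,1.59,.6),(.375,-.253,.080,1.59,.6)],step=42)
E
```

```text
0.6 40 -13 0 -0.01; 0.6 79 -26 1 -0.01; 0.6 119 -40 1 -0.02; 0.6 159 -53 1 -0.03; 0.6 199 -66 2 -0.04
0.6 0 0 40 0.0; 0.6 0 0 80 0.0; 0.6 0 0 120 0.0
```

>>> arm_command --increments "0.6 40 -13 0 -0.01; 0.6 79 -26 0 -0.01; 0.6 119 -40 1 -0.02; 0.6 159 -53 1 -0.03; 0.6 199 -66 1 -0.04"

```text
t: 40.5
tool_pos: [0.3706, -0.2517, 0.1945]
orientation: [0.039, -3.138, -0.004]
force: [-0.9, -2.0, -0.3]
opening: 0.0376
gripper_force: 0.0
```

>>> arm_command --increments "0.6 0 0 0 0; 0.6 0 0 40 0; 0.6 0 0 80 0; 0.6 0 0 120 0; 0.6 0 0 120 0"

```text
t: 41.0
tool_pos: [0.3688, -0.2482, 0.0702]
orientation: [0.038, -3.131, -0.014]
force: [-0.1, 1.1, -0.3]
opening: 0.0371
gripper_force: 0.0
```

>>> arm_command --increments "0.6 -10 0 0 0; 0.6 -20 0 0 0; 0.6 -30 0 0 0; 0.6 -40 0 0 0; 0.6 -50 0 0 0"

```text
t: 41.5
tool_pos: [0.4246, -0.2516, 0.0787]
orientation: [-0.039, 3.14, -0.002]
force: [-2.7, -1.0, 1.9]
opening: 0.0371
gripper_force: 1.0
```

>>> arm_command --increments "0.6 -10 0 0 0; 0.6 -20 0 0 0; 0.6 -30 0 0 0; 0.6 -40 0 0 0; 0.6 -50 0 0 0"

```text
t: 42.0
tool_pos: [0.4739, -0.2499, 0.0775]
orientation: [0.038, -3.141, -0.0]
force: [-2.1, 1.1, 2.3]
opening: 0.0372
gripper_force: 1.1
```

>>> arm_command --increments "0.6 -10 0 0 0; 0.6 -20 0 0 0; 0.6 -30 0 0 0; 0.6 -40 0 0 0; 0.6 -50 0 0 0"

```text
t: 42.5
tool_pos: [0.5238, -0.2486, 0.0774]
orientation: [0.038, -3.141, -0.001]
force: [-2.6, 1.5, 1.3]
opening: 0.0369
gripper_force: 1.1
```

>>> arm_command --increments "0.6 -8 0 0 0; 0.6 -14 0 0 0; 0.6 -19 0 0 0; 0.6 -23 0 0 0; 0.6 -23 0 0 0"

```text
t: 43.0
tool_pos: [0.5468, -0.2484, 0.0778]
orientation: [-0.038, 3.14, -0.001]
force: [0.3, -0.0, 0.4]
opening: 0.0376
gripper_force: 0.0
```

>>> arm_command --increments "0.6 -3 0 0 0; 0.6 -6 0 0 0; 0.6 -9 0 0 0; 0.6 -9 0 0 0"

```text
t: 43.4
tool_pos: [0.5556, -0.2481, 0.0778]
orientation: [-0.038, 3.141, -0.0]
force: [-0.0, -0.0, -0.1]
opening: 0.0373
gripper_force: 0.0
```

>>> arm_command --increments "0.6 -2 0 0 0; 0.6 -4 0 0 0; 0.6 -4 0 0 0"

```text
t: 43.7
tool_pos: [0.5561, -0.2481, 0.0776]
orientation: [0.038, -3.134, -0.001]
force: [-19.5, 0.8, 12.4]
opening: 0.0372
gripper_force: 9.6
```

The stop was felt at 19 N. Back off, lift and check the handle position numerically.

>>> arm_command --increments "0.6 6 0 0 0; 0.6 25 0 0 0; 0.6 40 0 0 0; 0.6 40 0 -45 0; 0.6 40 0 -90 0"

```text
t: 44.2
tool_pos: [0.5175, -0.2481, 0.1668]
orientation: [0.037, -3.138, -0.004]
force: [0.6, -0.5, 1.5]
opening: 0.0372
gripper_force: 0.0
```

>>> arm_command --increments "0.6 45 0 -25 0; 0.6 90 30 -25 0; 0.6 110 65 -25 0; 0.6 110 70 -25 0; 0.6 110 70 -25 0"

```text
t: 44.7
tool_pos: [0.4076, -0.1809, 0.1931]
orientation: [-0.04, 3.139, -0.001]
force: [0.1, -0.8, 0.3]
opening: 0.0368
gripper_force: 0.0
```

```bash
python3 - <<'E'
from h import *
np.set_printoptions(precision=4,suppress=True)
s=robot.read_state();print(s["tool_pos"],s["orientation"],s["force"],s["q"])
def gold(im):
    H,S,V=cv2.split(cv2.cvtColor(im,cv2.COLOR_BGR2HSV).astype(int).astype(np.uint8)); return (S>172)&(V>150)&(H>=16)&(H<24)
t=robot.read_camera("top")
for im in (cv2.imread("pics/top0.png"),t):
    for c in blobs(gold(im),60):
        r=cv2.minAreaRect(c)
        if 280<r[0][0]<480: print(r,cast("top",[r[0]],.078)[0])
sd=robot.read_camera("side"); cv2.imwrite("pics/s12.png",sd)
for im in (cv2.imread("pics/side0.png"),sd):
    for c in blobs(gold(im),40):
        b=cv2.boundingRect(c)
        if 260<b[0]<480 and b[1]>170:print("side",b)
    h=cv2.cvtColor(im,cv2.COLOR_BGR2HSV)[225:300,255:295].astype(int);print("tin px",(h[...,1]<60).sum(), "gauge",(gold(im)[300:370,260:300]).sum())
m=robot.camera_model("wrist");w=robot.read_camera("wrist");cv2.imwrite("pics/w12.png",w)
hw=cv2.cvtColor(w,cv2.COLOR_BGR2HSV).astype(int)
g=gold(w);g[303:]=0
for c in blobs(g,80):r=cv2.minAreaRect(c);print("wgold",r,cast("wrist",[r[0]],.0,m)[0])
d=(hw[...,1]<90)&(hw[...,2]<110);d[303:]=0
for c in blobs(d,80):
    r=cv2.minAreaRect(c);b=cv2.boxPoints(r);print("wdark",r[0],r[1],cast("wrist",[r[0]],.065,m)[0][:2],cast("wrist",b,.065,m)[:,:2].tolist())
E
```

```text
[ 0.4076 -0.1809  0.1931] [-0.0397  3.1393 -0.0014] [ 0.069  -0.8272  0.3452] [-0.5331 -0.2736  1.9654  0.0003  1.4476 -2.1292]
((310.79205322265625, 321.6440124511719), (29.337215423583984, 31.573284149169922), 10.30484676361084) [0.4558 0.0022 0.078 ]
((422.36773681640625, 249.4986114501953), (20.31415367126465, 56.37832260131836), 82.47618103027344) [ 0.5838 -0.2462  0.078 ]
((311.076904296875, 321.8846130371094), (29.732263565063477, 31.837202072143555), 15.255118370056152) [0.4553 0.0017 0.078 ]
((422.0218505859375, 248.18978881835938), (20.479507446289062, 56.47148513793945), 83.41805267333984) [ 0.5867 -0.2458  0.078 ]
side (375, 295, 40, 28)
side (368, 186, 36, 29)
side (273, 327, 5, 27)
tin px 802 gauge 83
side (375, 295, 40, 28)
side (367, 186, 36, 29)
side (273, 327, 5, 27)
tin px 805 gauge 86
```

The handle is about 3 mm further in than at the start, and the stop was felt: the drawer is home. Tin and gauge readings are unchanged. Next is the bell.

```bash
python3 - <<'E'
from h import *
plan([(.41,0,.22,1.59,.2)],step=42)
E
```

```text
0.2 -1 36 -5 0.0; 0.2 -2 73 -11 0.0; 0.2 -4 109 -16 0.0; 0.2 -5 146 -21 0.0; 0.2 -6 182 -27 0.01
```

>>> arm_command --increments "0.2 0 40 -7 0; 0.2 0 80 -14 0; 0.2 0 120 -20 0; 0.2 0 160 -25 0; 0.2 0 180 -27 0"

```text
t: 45.35
tool_pos: [0.4041, 0.0003, 0.2205]
orientation: [-0.04, 3.14, 0.001]
force: [-0.4, 0.7, -0.2]
opening: 0.072
gripper_force: 0.0
```

>>> arm_command --increments "0.2 0 0 0 0; 0.2 0 0 0 0; 0.2 0 0 0 0"

```text
t: 45.65
tool_pos: [0.4034, -0.0027, 0.2194]
orientation: [0.037, -3.141, 0.001]
force: [0.6, -0.5, -1.2]
opening: 0.0746
gripper_force: 0.0
```

```bash
cat > bell.py <<'E'
from h import *
np.set_printoptions(precision=4,suppress=True)
s=robot.read_state();print(s["tool_pos"],s["orientation"],s["q"])
for n in("wrist","top"):
    m=robot.camera_model(n);w=robot.read_camera(n);cv2.imwrite(f"pics/b_{n}.png",w)
    px=proj(n,[[.459,0,.02]],m)[0].astype(int);print(n,px)
    hw=cv2.cvtColor(w,cv2.COLOR_BGR2HSV).astype(int);k=75 if n=="wrist" else 22
    x0,y0=max(px[0]-k,0),max(px[1]-k,0);q=hw[y0:y0+2*k,x0:x0+2*k]
    d=(q[...,1]<110)&(q[...,2]<130)
    if n=="wrist": d[303-y0:]=0
    for c in blobs(d,30):
        c=c+[x0,y0];r=cv2.minAreaRect(c);b=cv2.boxPoints(r);P=cast(n,b,.06,m)
        L=P[1]-P[0] if np.linalg.norm(P[1]-P[0])>np.linalg.norm(P[2]-P[1]) else P[2]-P[1]
        print("dark",r,P.mean(0)[:2],"ang",np.arctan2(L[1],L[0]),np.linalg.norm(P[1]-P[0]),np.linalg.norm(P[2]-P[1]))
    g=((q[...,0]>=15)&(q[...,0]<26)&(q[...,1]>165)&(q[...,2]>150))
    if n=="wrist": g[303-y0:]=0
    for c in blobs(g,60):
        c=c+[x0,y0];(u,v),rr=cv2.minEnclosingCircle(c);print("gold",u,v,rr,cast(n,[(u,v)],.01,m)[0])
E
python3 bell.py
```

```text
[ 0.4034 -0.0027  0.2194] [ 0.0365 -3.1407  0.0005] [-0.1335 -0.4188  2.0292 -0.0004  1.5319 -1.7276]
wrist [329 266]
dark ((328.2268981933594, 277.6160583496094), (67.04888153076172, 16.093555450439453), 16.782644271850586) [ 0.454  -0.0012] ang 1.2822266256821497 0.014506674113222826 0.05705440804749406
top [311 322]
```

```bash
python3 - <<'E'
from h import *
np.set_printoptions(precision=4,suppress=True)
m=robot.camera_model("wrist");w=cv2.imread("pics/b_wrist.png");hw=cv2.cvtColor(w,cv2.COLOR_BGR2HSV).astype(int)
q=hw[235:310,280:380]
for v in range(15,72,4): print(v+235,' '.join(f"{q[v,u,2]:3d}" if q[v,u,1]<120 else ' ..' for u in range(5,95,3)))
d=((q[...,1]<120)&(q[...,2]<130)); c=blobs(d,30)[0]+[280,235]
print(cv2.approxPolyDP(c,3,True)[:,0].tolist(), cv2.fitLine(c,cv2.DIST_L2,0,.01,.01).ravel())
for z in(.06,.065): print(z,cast("wrist",cv2.approxPolyDP(c,3,True)[:,0],z,m)[:,:2].tolist())
E
```

```text
250  ..  ..  ..  ..  ..  ..  ..  ..  ..  ..  ..  ..  ..  ..  ..  ..  ..  ..  ..  ..  ..  ..  ..  ..  ..  ..  ..  ..  ..  ..
254  ..  ..  ..  ..  ..  ..  ..  ..  ..  ..  ..  ..  ..  ..  ..  ..  ..  ..  ..  ..  ..  ..  ..  ..  ..  ..  ..  ..  ..  ..
258  ..  ..  ..  ..  ..  ..  96  ..  ..  ..  ..  ..  ..  ..  ..  ..  ..  ..  ..  ..  ..  ..  ..  ..  ..  ..  ..  ..  ..  ..
262  ..  ..  ..  ..  ..  93  92  93  94  98  ..  ..  ..  ..  ..  ..  ..  ..  ..  ..  ..  ..  ..  ..  ..  ..  ..  ..  ..  ..
266  ..  ..  ..  .. 103 102 101  97  95  95  95  95  ..  ..  ..  ..  ..  ..  ..  ..  ..  ..  ..  ..  ..  ..  ..  ..  ..  ..
270  ..  ..  ..  .. 113 138 134 125 110 100  98  97  95  98  98  99  ..  ..  ..  ..  ..  ..  ..  ..  ..  ..  ..  ..  ..  ..
274  ..  ..  ..  .. 134 144 146 145 141 136 124 105 100  98  97  98  98  ..  ..  ..  ..  ..  ..  ..  ..  ..  ..  ..  ..  ..
278  ..  ..  .. 152 138 142 144 146 147 149 147 143 134 121 104  99  99  98  99  98  ..  ..  ..  ..  ..  ..  ..  ..  ..  ..
282  ..  ..  ..  ..  ..  .. 147 141 143 145 146 147 149 148 141 130 117 103  99  98 100 100 102  ..  ..  .. 
[... 720 characters left out ...]
 ..  .. 166  ..  ..  ..  ..  ..  ..  ..
[[300, 259], [295, 276], [302, 268], [358, 295], [353, 283], [330, 269]] [  0.9211   0.3892 325.2318 275.4768]
0.06 [[0.4374680337899043, -0.025437256557408805], [0.4528628918621296, -0.029637029548002736], [0.4454827013299425, -0.023725524080030348], [0.46923455465891417, 0.024613475112686377], [0.458183266247601, 0.019859382647917097], [0.4458615389388476, -7.524088018438877e-05]]
0.065 [[0.43566142904680055, -0.025098384131668115], [0.4508000215757243, -0.02922824695471596], [0.443542683006675, -0.023415145457301313], [0.4668991587641737, 0.024119194164495227], [0.4560318320636876, 0.01944423916774768], [0.44391521441741877, -0.0001585490745087811]]
```

```bash
python3 - <<'E'
from h import *
np.set_printoptions(precision=4,suppress=True)
m=robot.camera_model("wrist");w=cv2.imread("pics/b_wrist.png");hw=cv2.cvtColor(w,cv2.COLOR_BGR2HSV).astype(int)
d=(hw[...,1]<130)&(hw[...,2]>118)&(hw[...,2]<175); d[:260]=0;d[312:]=0;d[:,:285]=0;d[:,370:]=0
c=blobs(d,60)[0];r=cv2.minAreaRect(c);P=cast("wrist",cv2.boxPoints(r),.065,m)
e=[P[1]-P[0],P[2]-P[1]];L=max(e,key=np.linalg.norm);a=np.arctan2(L[1],L[0]);a=a%np.pi
print(r,P.mean(0),a,[np.linalg.norm(v) for v in e])
x,y=P.mean(0)[:2]; th=a+np.pi/2; th=th-np.pi if th>2.2 else th;print("theta",th)
plan([(x,y,.15,th,.5),(x,y,.066,th,.5)])
E
```

```text
((325.8541259765625, 286.468017578125), (68.99746704101562, 14.252998352050781), 24.904767990112305) [ 0.4599 -0.003   0.065 ] 1.1296238679157606 [np.float64(0.012661319596887585), np.float64(0.058629368373631675)]
theta -0.4411724588791359
0.5 -4 0 5 0.14; 0.5 -8 0 9 0.27; 0.5 -11 0 14 0.41; 0.5 -15 0 18 0.54; 0.5 -19 -1 23 0.68
0.5 -3 3 5 0.13; 0.5 -6 5 9 0.27; 0.5 -9 7 14 0.41; 0.5 -12 9 19 0.54; 0.5 -15 12 23 0.68
0.5 -1 3 5 0.13; 0.5 -2 7 9 0.27; 0.5 -3 11 14 0.4; 0.5 -3 14 19 0.54; 0.5 -4 18 23 0.67
0.5 0 0 42 0.0; 0.5 0 0 84 0.0
```

The wing centre is at (.460,−.003), angle ≈1.12, consistent with the earlier views. Turn, descend and grip.

>>> arm_command --increments "0.5 -4 0 5 0.14; 0.5 -8 0 9 0.27; 0.5 -11 0 14 0.41; 0.5 -15 0 18 0.54; 0.5 -19 -1 23 0.68"

```text
t: 46.25
tool_pos: [0.4224, -0.0031, 0.1964]
orientation: [-1.022, -2.971, 0.0]
force: [0.3, -0.1, -0.6]
opening: 0.0465
gripper_force: 0.0
```

>>> arm_command --increments "0.5 -3 3 5 0.13; 0.5 -6 5 9 0.27; 0.5 -9 7 14 0.41; 0.5 -12 9 19 0.54; 0.5 -15 12 23 0.68"

```text
t: 46.75
tool_pos: [0.4414, -0.0028, 0.1731]
orientation: [-1.954, -2.459, 0.001]
force: [0.4, 0.1, 0.3]
opening: 0.0466
gripper_force: 0.0
```

>>> arm_command --increments "0.5 -1 3 5 0.13; 0.5 -2 7 9 0.27; 0.5 -3 11 14 0.4; 0.5 -3 14 19 0.54; 0.5 -4 18 23 0.67"

```text
t: 47.25
tool_pos: [0.4598, -0.0025, 0.1501]
orientation: [-2.654, -1.68, 0.001]
force: [-0.7, 0.2, -0.2]
opening: 0.0468
gripper_force: 0.0
```

>>> arm_command --increments "0.5 0 0 0 0; 0.5 0 0 0 0; 0.5 0 0 0 0"

```text
t: 47.55
tool_pos: [0.4598, -0.0019, 0.1508]
orientation: [2.646, 1.693, 0.0]
force: [0.5, -0.2, 0.3]
opening: 0.0464
gripper_force: 0.0
```

```bash
python3 - <<'E'
from h import *
s=robot.read_state();print(s["tool_pos"],s["q"])
plan([(.460,-.002,.066,-.445,.5)])
E
```

```text
[ 0.45975109 -0.00189357  0.15081014] [-1.15667197e-01 -1.93705278e-01  1.97719288e+00 -6.18034481e-05
  1.35804474e+00  3.16898016e-01]
0.5 0 0 28 0.0; 0.5 0 0 57 0.01; 0.5 0 0 85 0.01
```

>>> arm_command --increments "0.5 0 0 28 0; 0.5 0 0 57 0; 0.5 0 0 80 0; 0.5 0 0 86 0; 0.5 0 0 86 0"

```text
t: 48.05
tool_pos: [0.459, -0.0015, 0.0641]
orientation: [-2.647, -1.69, 0.002]
force: [0.3, 0.7, 0.2]
opening: 0.0464
gripper_force: 0.0
```

>>> arm_command --increments "0.7 0 0 0 0; 1 0 0 0 0; 1 0 0 0 0; 1 0 0 0 0; 1 0 0 0 0" --grip_force 20

```text
t: 48.55
tool_pos: [0.4611, -0.0019, 0.0653]
orientation: [2.646, 1.688, 0.003]
force: [3.8, -2.4, 0.3]
opening: 0.0137
gripper_force: 20.0
```

Gripped at 13.7 mm; twist clockwise.

>>> arm_command --increments "1 0 0 0 0.14; 1 0 0 0 0.28; 1 0 0 0 0.42; 1 0 0 0 0.56; 1 0 0 0 0.7"

```text
t: 49.05
tool_pos: [0.4609, -0.0017, 0.0653]
orientation: [3.068, 0.67, 0.004]
force: [4.1, -0.3, -0.5]
opening: 0.0137
gripper_force: 20.0
```

>>> arm_command --increments "1 0 0 0 0.14; 1 0 0 0 0.28; 1 0 0 0 0.42; 1 0 0 0 0.49; 1 0 0 0 0.49"

```text
t: 49.55
tool_pos: [0.4609, -0.0014, 0.0653]
orientation: [-3.14, 0.087, -0.004]
force: [5.0, 1.7, 0.3]
opening: 0.0141
gripper_force: 20.0
```

```bash
python3 - <<'E'
from h import *
s=robot.read_state();print(s["tool_pos"],s["q"],s["force"],s["wrist_torque"],s["opening"])
M=R.from_rotvec(s["orientation"]).as_matrix();print(np.arctan2(M[1,1],M[0,1]))
E
```

```text
[ 0.46085087 -0.00143554  0.06533059] [-1.14706802e-01 -8.37365921e-02  2.04606808e+00  3.71089652e-04
  1.17686750e+00  1.51102946e+00] [4.97404372 1.73155973 0.32430738] [ 0.30467289 -0.66933864  0.10698978] 0.014113141378784172
-1.6258780419890189
```

>>> arm_command --increments "1 0 0 0 0.04; 1 0 0 0 0.08; 1 0 0 0 0.08; 1 0 0 0 0.08"

```text
t: 49.95
tool_pos: [0.4607, -0.0014, 0.0653]
orientation: [-3.135, 0.206, -0.003]
force: [4.5, 2.5, 1.8]
opening: 0.0141
gripper_force: 20.3
```

```bash
python3 - <<'E'
from h import *
s=robot.read_state();print(s["q"],s["force"],s["wrist_torque"],s["opening"])
M=R.from_rotvec(s["orientation"]).as_matrix();print(np.arctan2(M[1,1],M[0,1]))
E
```

```text
[-1.14644926e-01 -8.38080989e-02  2.04612010e+00  2.77483402e-04
  1.17728948e+00  1.58737159e+00] [4.46612203 2.48125431 1.78964644] [ 0.30915502 -0.76231682  0.36320717] 0.01405793513781435
-1.7021223678923951
```

The torque jumped from 0.11 to 0.36 N m, so the stop is reached. Turn back with the spring, release and lift.

>>> arm_command --increments "1 0 0 0 -0.14; 1 0 0 0 -0.28; 1 0 0 0 -0.42; 1 0 0 0 -0.56; 1 0 0 0 -0.7"

```text
t: 50.45
tool_pos: [0.4608, -0.0018, 0.0653]
orientation: [3.012, 0.888, 0.003]
force: [5.5, -0.7, 2.1]
opening: 0.0139
gripper_force: 20.0
```

>>> arm_command --increments "1 0 0 0 -0.14; 1 0 0 0 -0.28; 1 0 0 0 -0.42; 1 0 0 0 -0.55; 1 0 0 0 -0.55"

```text
t: 50.95
tool_pos: [0.4611, -0.0021, 0.0654]
orientation: [2.658, 1.67, 0.003]
force: [6.1, -1.3, 0.9]
opening: 0.0137
gripper_force: 20.0
```

>>> arm_command --increments "0.5 0 0 0 0; 0.5 0 0 0 0; 0.5 0 0 0 0; 0.5 0 0 0 0; 0.5 0 0 -10 0"

```text
t: 51.45
tool_pos: [0.4582, -0.0013, 0.0734]
orientation: [-2.663, -1.662, 0.004]
force: [0.2, -0.5, 0.3]
opening: 0.0455
gripper_force: 0.0
```

>>> arm_command --increments "0.5 0 0 -40 0; 0.5 0 0 -80 0; 0.5 0 0 -120 0; 0.5 0 0 -150 0; 0.5 0 0 -150 0"

```text
t: 51.95
tool_pos: [0.4624, -0.0018, 0.2309]
orientation: [2.66, 1.66, 0.011]
force: [0.4, -0.3, 0.5]
opening: 0.0461
gripper_force: 0.0
```

>>> arm_command --increments "0.5 0 -40 0 0; 0.5 0 -70 0 0; 0.5 0 -70 0 0; 0.5 0 -70 0 0; 0.5 0 -70 0 0"

```text
t: 52.45
tool_pos: [0.3973, 0.0291, 0.2247]
orientation: [2.665, 1.663, 0.0]
force: [0.3, 0.2, -0.3]
opening: 0.0467
gripper_force: 0.0
```

```bash
python3 - <<'E'
from h import *
np.set_printoptions(precision=4,suppress=True)
s=robot.read_state();print(s["t"],s["tool_pos"],s["force"],s["opening"])
a=cv2.imread("pics/side0.png");b=robot.read_camera("side")
# bell, tin, gauge, handle unchanged between first picture and now?
for k,(x0,y0,x1,y1) in dict(bell=(372,272,418,324),tin=(260,205,292,272),gauge=(268,290,290,358),handle=(362,180,410,220),clips=(180,330,262,425)).items():
    print(k,cv2.absdiff(a[y0:y1,x0:x1],b[y0:y1,x0:x1]).mean().round(2))
E
```

```text
52.45 [0.3973 0.0291 0.2247] [ 0.2502  0.1666 -0.2549] 0.04668126516736104
bell 10.96
tin 7.25
gauge 6.52
handle 14.09
clips 23.3
```

```bash
python3 - <<'E'
from h import *
a=cv2.imread("pics/side0.png");b=robot.read_camera("side")
for im in(a,b):
    h=cv2.cvtColor(im,cv2.COLOR_BGR2HSV).astype(int);S,V=h[...,1],h[...,2]
    def bb(x0,y0,x1,y1,m): 
        return [(np.round(cv2.minAreaRect(c)[0]+np.array([x0,y0])).tolist(),np.round(cv2.minAreaRect(c)[1]).tolist(),round(cv2.minAreaRect(c)[2])) for c in blobs(m[y0:y1,x0:x1],30)[:2]]
    print("wing",bb(375,270,420,305,(S<100)&(V<120)));print("tin",bb(255,220,296,275,(S<70)&(V>90)))
    print("gauge",bb(266,300,292,360,(h[...,0]>17)&(h[...,0]<30)&(S>150)&(V>90)));print("handle",bb(362,175,415,225,(h[...,0]>15)&(h[...,0]<26)&(S>165)&(V>140)))
E
```

```text
wing [([397.0, 289.0], [15.0, 33.0], 63)]
tin [([276.0, 248.0], [40.0, 25.0], 85)]
gauge [([279.0, 335.0], [36.0, 11.0], 86)]
handle [([386.0, 200.0], [18.0, 38.0], 39)]
wing [([397.0, 289.0], [15.0, 33.0], 63)]
tin [([276.0, 248.0], [40.0, 25.0], 85)]
gauge [([278.0, 335.0], [36.0, 11.0], 90)]
handle [([385.0, 201.0], [18.0, 38.0], 41)]
```

The wing is back at rest, and the tin, gauge and handle are in place, so I hand the job in.

```bash
python3 -c "
from plant import robot
print(robot.close_job())"
```

```text
the job is handed in; nothing more can be done
None
```

I handed the job in at about 52 s of the 210 s allowed, and the judge's result was not shown: three clips and two insulators are stowed, the drawer is pushed to its stop, the bell was rung and is back at rest, and the gauge and tin are where they were.

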